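# Pack the bench attenuators into flip-cap vials and latch the carrier

## Task

Put the loose attenuators away: flick open a vial of the carrier for each one, drop it in, one to a vial, and press every cap fully shut until it snaps, leaving unused vials shut too. When all caps are shut, swing the wire bail forward over them and press it down until it clicks home in its catches. Leave the other things on the bench where they are.

Things in the scene. Friction and masses are not known exactly. Their poses are not given: they have to be found in the camera images.
- rack: vial carrier, fixed: black block 52 x 268 mm, 36 mm high (its top fills the space between the vials), an aluminium plate at each end (6 mm thick, 60 mm deep, up to 72 mm high). Four clear flip-cap vials stand fast in a row on its centre line. Origin at the centre of its underside; x towards its back (thumb tabs point to -x, cap hinges at +x), y along the row, z up
- vial1 (a point): vial 1, at y = +99 mm of the carrier: centre of its inner floor, 12 mm above the bench. Its rim is 42 mm higher, 54 mm above the bench; mouth 34 mm wide inside, 38 mm outside. An attenuator fits in standing or lying. All vials start empty and shut
- vial2 (a point): vial 2, at y = +33 mm: centre of its inner floor, as vial 1
- vial3 (a point): vial 3, at y = -33 mm: centre of its inner floor, as vial 1
- vial4 (a point): vial 4, at y = -99 mm: centre of its inner floor, as vial 1
- cap1 (a joint): hinge of vial 1's white flip cap, rad: 0 = snapped shut, grows as the cap swings up and back, 1.57 = upright, 2.1 = end stop. Hinge axis along the carrier's y, 22 mm behind the vial's axis, 52 mm above the bench. Stays where it is left. A snap bead needs about 8 N up at the tab to open; pushed down lightly the cap stops at about 0.1, and about 8 N at its front snaps it to 0
- cap2 (a joint): hinge of vial 2's cap, as cap 1. All caps are 42 mm across, their top 60.5 mm above the bench when shut
- cap3 (a joint): hinge of vial 3's cap, as cap 1. When shut, each cap's thumb tab stands out from 21 to 36 mm in front of its vial's axis, 14 mm wide (along the row), 4 mm thick, mid-height 58 mm above the bench; it can be pinched across its width, about 29 mm in front of the axis, and lifted round the hinge, turning between the fingers
- cap4 (a joint): hinge of vial 4's cap, as cap 1
- bail (a joint): hinge of the carrier's wire hold-down bail, rad: 0 = down over the caps, held by spring balls in the end plates; 2.4 = laid right back behind. Starts above 1.9. Hinge axis along the carrier's y, 26 mm behind the row's centre line, 50 mm above the bench. Stays where it is left; swung forward lightly its arms stop on the balls at 0.2 to 0.28, and about 10 N down on the bar clicks it to 0
- bail_grip (a point): middle of the bail's crossbar, on the axis of its black rubber sleeve (12 mm diameter, 90 mm long, along the carrier's y), 44 mm from the bail's hinge axis. Latched, it lies 14 mm in front of the row's centre line, 68.5 mm above the bench, just over the caps
- atten1: metal inline attenuator, about 32 g, square body 16 x 16 x 16 mm with a round brass connector stub (11 mm diameter, 12 mm long) on one end, 28 mm long overall. Stands on its body, stub up, but may get knocked over. Origin in the middle of its length, on its axis; z towards the stub: body from z = -14 to +2 mm, stub from +2 to +14 mm; x and y square to the body's flats. Three or four are present
- atten2: attenuator, the same as atten1; may be absent
- atten3: attenuator, the same as atten1; may be absent
- atten4: attenuator, the same as atten1; may be absent
- spool: bystander: spool of solder wire, 44 mm across, 32 mm high, standing among the attenuators; origin under its centre
- tape: bystander: roll of yellow tape lying flat, 96 mm across, 18 mm high; origin under its centre
- multimeter: bystander: hand multimeter lying flat, 186 x 88 x 36 mm, origin under its centre
- screwdriver: bystander: screwdriver lying on the bench, 190 mm long
- board: bystander: circuit board, 85 x 55 mm, about 15 mm high with parts, origin under its centre
- spray_can: bystander: spray can, 52 mm across, 170 mm high, standing; origin under its centre
- tweezers: bystander: steel tweezers lying flat, 115 mm long, 5 mm high

How it is judged:
On the way, in this order (a step that is already met when the one before it is completed fails the run):
1. every attenuator is in a vial of its own and all four caps are snapped shut, the bail still open (((horizontal distance between atten1 and vial1 below 0.018 m and z of atten1 in the frame of rack between 0.012 and 0.045 m) or (horizontal distance between atten1 and vial2 below 0.018 m and z of atten1 in the frame of rack between 0.012 and 0.045 m) or (horizontal distance between atten1 and vial3 below 0.018 m and z of atten1 in the frame of rack between 0.012 and 0.045 m) or (horizontal distance between atten1 and vial4 below 0.018 m and z of atten1 in the frame of rack between 0.012 and 0.045 m)) and ((horizontal distance between atten2 and vial1 below 0.018 m and z of atten2 in the frame of rack between 0.012 and 0.045 m) or (horizontal distance between atten2 and vial2 below 0.018 m and z of atten2 in the frame of rack between 0.012 and 0.045 m) or (horizontal distance between atten2 and vial3 below 0.018 m and z of atten2 in the frame of rack between 0.012 and 0.045 m) or (horizontal distance between atten2 and vial4 below 0.018 m and z of atten2 in the frame of rack between 0.012 and 0.045 m)) and ((horizontal distance between atten3 and vial1 below 0.018 m and z of atten3 in the frame of rack between 0.012 and 0.045 m) or (horizontal distance between atten3 and vial2 below 0.018 m and z of atten3 in the frame of rack between 0.012 and 0.045 m) or (horizontal distance between atten3 and vial3 below 0.018 m and z of atten3 in the frame of rack between 0.012 and 0.045 m) or (horizontal distance between atten3 and vial4 below 0.018 m and z of atten3 in the frame of rack between 0.012 and 0.045 m)) and ((horizontal distance between atten4 and vial1 below 0.018 m and z of atten4 in the frame of rack between 0.012 and 0.045 m) or (horizontal distance between atten4 and vial2 below 0.018 m and z of atten4 in the frame of rack between 0.012 and 0.045 m) or (horizontal distance between atten4 and vial3 below 0.018 m and z of atten4 in the frame of rack between 0.012 and 0.045 m) or (horizontal distance between atten4 and vial4 below 0.018 m and z of atten4 in the frame of rack between 0.012 and 0.045 m)) and distance between atten1 and atten2 above 0.04 m and distance between each of atten1, atten2 and atten3 above 0.04 m and distance between each of atten1, atten2, atten3 and atten4 above 0.04 m and value of joint each of cap1, cap2, cap3, cap4 below 0.05 rad and value of joint bail above 0.15 rad), for 0.2 s.
2. the bail is pressed down into its catches (value of joint bail below 0.05 rad), for 0.2 s.
At the end, for the whole second after the job is handed in: each attenuator present lies at rest inside a vial of its own (within 18 mm of the vial's axis, below the rim), all four caps are snapped shut (joint below 0.05 rad) and the bail is held by its catches (joint below 0.05 rad) (((horizontal distance between atten1 and vial1 below 0.018 m and z of atten1 in the frame of rack between 0.012 and 0.045 m) or (horizontal distance between atten1 and vial2 below 0.018 m and z of atten1 in the frame of rack between 0.012 and 0.045 m) or (horizontal distance between atten1 and vial3 below 0.018 m and z of atten1 in the frame of rack between 0.012 and 0.045 m) or (horizontal distance between atten1 and vial4 below 0.018 m and z of atten1 in the frame of rack between 0.012 and 0.045 m)) and ((horizontal distance between atten2 and vial1 below 0.018 m and z of atten2 in the frame of rack between 0.012 and 0.045 m) or (horizontal distance between atten2 and vial2 below 0.018 m and z of atten2 in the frame of rack between 0.012 and 0.045 m) or (horizontal distance between atten2 and vial3 below 0.018 m and z of atten2 in the frame of rack between 0.012 and 0.045 m) or (horizontal distance between atten2 and vial4 below 0.018 m and z of atten2 in the frame of rack between 0.012 and 0.045 m)) and ((horizontal distance between atten3 and vial1 below 0.018 m and z of atten3 in the frame of rack between 0.012 and 0.045 m) or (horizontal distance between atten3 and vial2 below 0.018 m and z of atten3 in the frame of rack between 0.012 and 0.045 m) or (horizontal distance between atten3 and vial3 below 0.018 m and z of atten3 in the frame of rack between 0.012 and 0.045 m) or (horizontal distance between atten3 and vial4 below 0.018 m and z of atten3 in the frame of rack between 0.012 and 0.045 m)) and ((horizontal distance between atten4 and vial1 below 0.018 m and z of atten4 in the frame of rack between 0.012 and 0.045 m) or (horizontal distance between atten4 and vial2 below 0.018 m and z of atten4 in the frame of rack between 0.012 and 0.045 m) or (horizontal distance between atten4 and vial3 below 0.018 m and z of atten4 in the frame of rack between 0.012 and 0.045 m) or (horizontal distance between atten4 and vial4 below 0.018 m and z of atten4 in the frame of rack between 0.012 and 0.045 m)) and distance between atten1 and atten2 above 0.04 m and distance between each of atten1, atten2 and atten3 above 0.04 m and distance between each of atten1, atten2, atten3 and atten4 above 0.04 m and value of joint each of cap1, cap2, cap3, cap4, bail below 0.05 rad and linear speed of each of atten1, atten2, atten3, atten4 below 0.03 m/s); the robot touches nothing.
It fails at once if one of the other things on the bench is pushed more than 40 mm from its place (distance of any of spool, tape, multimeter, screwdriver, board, spray_can, tweezers from where it was at the start of the episode above 0.04 m).
Of atten1, atten2, atten3, atten4 only 3 to 4 are there at a start; the rules pass over those that are not, and their reading is None.
At some moment in a run one of atten1, atten2, atten3, atten4 may be knocked a few centimetres aside while the robot is not near it.
Once in a run the grip may slacken for a moment while it holds something.
It also fails if it takes over 210 s, if anything falls off the work surface, if the arm or the gripper's body presses on something with over 40 N, if the wrist force passes 120 N, or if a joint passes its speed limit or range.

## Robot

A 6-joint arm with a two-finger parallel gripper is mounted at the origin on the work surface. World frame = base frame: x ahead of the robot, y to its left, z up, the work surface at z = 0. Lengths are in m, angles in rad, forces in N, time in s.
With the tool pointing down it reaches from about 0.375 to 0.9 m from the base axis. Payload 3.1 kg.
Tool frame: the origin (TCP) lies at the very end of the fingers, on their centre line; the grasp point (between the pads) lies 19 mm behind it; z points along the fingers, y is the line along which they close (so a half turn about z gives the same grasp; the last joint's range is limited). The gripper opens to 85 mm and grips with 20 to 120 N. Pads are 22 mm wide; open, the fingers measure 114 mm over their backs; the gripper's body (76 mm by 85 mm) begins 54 mm behind the grasp point. The pads swing forward as they close: fully open they stand 13 mm farther back than shut.
Start: joints at [0.962, 0.527, 1.433, -0, 1.181, -0.178], TCP at [0.261, 0.568, 0.231] pointing down, gripper open.
Joint ranges: [-3.08, 3.08], [-0.75, 2.2], [0.22, 2.44], [-1.43, 4.57], [0, 2.65], [-2.85, 2.85]. Speed limits (rad/s): [2.79, 2.79, 3.14, 3.14, 3.14, 3.14].

## Interface

Orientations are given as a unit quaternion [x, y, z, w].
In Python, from station import telemetry, snapshot, ticket gives the robot as it stands.
- The arm moves only by the tool move_arm, never from a script. Its argument "commands" is text: rows parted by semicolons, each of 7 numbers parted by spaces: the shift along the tool's x, y, z in mm, then the turn, a rotation vector about the tool's x, y, z in degrees, then the opening, from -1 (shut) to 1 (fully open). A call has exactly 5 rows; each row is the pose to reach, as a shift and turn from the pose commanded when the call began, along the tool's axes at that moment; what a row does not reach only later rows make up. A row lasts 1/8 s, in which the tool goes at most 62.5 mm and 10.7 degrees, less where a joint would pass 70% of its speed; a pose out of reach is approached as far as the arm can. A call with a gripper value outside its range is refused whole. The fingers move at their own pace and stop on an object; "grip_force" is the grip in N (left out, the last holds). Time passes only in rows, so rows that repeat a pose let the fingers close, or fill a call up. It gives the time, the measured TCP pose, the force, the opening and the grip force at its end, in the units of the state.
- telemetry.sense(): the state, without advancing time (a new reading comes with each control period).
- snapshot(name): name is "side" or "top" or "wrist"; returns a dict with "image" (480x640x3 uint8, red, green, blue), "fx", "fy", "cx", "cy" (pixels), "pose" (4x4, takes a point from camera to world coordinates). Camera axes: x right, y down, z forward; pixel columns grow to the right and rows downward; lengths in m; the calibration is good to about 2 mm. A picture is of the moment at which its call begins. There is no depth.
- ticket.sign_off(): hands the job in; it is judged then, once.
The state is a dict: "t": time; "q": joint angles; "qd": joint speeds; "tau": joint torques, N m; "tcp_pos": TCP position; "tool_rot": TCP orientation; "force": force on the tool from outside, world axes, zero at the start; "ft_torque": the same for the moment, N m; "finger_gap": opening from 0.0 (shut) to 1.0 (fully open); "gripper_force": force on a finger pad.
Only numpy, scipy, OpenCV 4.12 (cv2) and the standard library are available. Lean on these libraries where they do the work, as an engineer would, in place of code of your own. Each camera call takes 0.05 s, during which the arm holds its last target. There are 200 camera calls.

## Working session

There is one attempt and no reset: what is moved stays moved. The work goes in short steps, Python scripts to look and compute and a tool call to move; the robot and the scene stay as the last step left them, time stands still between calls to the robot, and variables do not carry over. Pictures are saved under pics/ and viewed, at most 14 in all, crops included, and the job is handed in when it is done.

Besides the shell and the picture viewer there is one more tool, called after "Request:" by a JSON object that holds its "op" and its "data". move_arm: Moves the arm, as the interface text tells. Its arguments: {"type":"object","properties":{"commands":{"type":"string"},"grip_force":{"type":"number"}},"required":["commands"]}

```bash
ls; mkdir -p pics; python3 - <<'E'
from station import telemetry, snapshot
import cv2
print(telemetry.sense())
for n in ["side","top","wrist"]:
    s=snapshot(n); cv2.imwrite(f"pics/{n}0.png",s["image"][:,:,::-1]); print(n,s["fx"],s["fy"],s["cx"],s["cy"],s["pose"])
E
```

```text
pics
{'t': 0.0, 'q': array([ 9.61505735e-01,  5.28489643e-01,  1.43393837e+00, -5.59012289e-05,
        1.18137667e+00, -1.78519648e-01]), 'qd': array([-0.00104629, -0.00053556, -0.00095634,  0.00132415, -0.00094605,
        0.00020805]), 'tau': array([-2.75239599e-04, -4.42347622e+01, -1.78022039e+01, -1.94510535e-04,
        8.46285751e-03, -1.19452420e-05]), 'tcp_pos': array([0.26055463, 0.56729268, 0.23030772]), 'tool_rot': array([ 2.13713484e-01,  9.76895758e-01, -1.03123349e-03, -4.00619005e-04]), 'force': array([-0.5474702 , -0.67429545, -0.55968296]), 'ft_torque': array([0.00373866, 0.06010333, 0.00599786]), 'gripper_force': 0.0, 'finger_gap': 0.9990474868634406}
side 619.979205622346 619.979205622346 324.13053880625006 233.65981550786154 [[ 0.85332706 -0.2934896   0.43092549 -0.10262249]
 [-0.52111316 -0.50634779  0.68706112 -0.99189989]
 [ 0.01655287 -0.8108488  -0.58502157  0.89950576]
 [ 0.          0.          0.          1.        ]]
top 481.38569771330157 481.38569771330157 317.52776763447486 232.64099355995342 [[ 0.11117877 -0.96899882  0.22063675  0.24328633]
 [-0.99379871 -0.10881597  0.02287364 -0.02949371]
 [ 0.00184427 -0.22181158 -0.9750878   1.35170127]
 [ 0.          0.          0.          1.        ]]
wrist 411.9052731092143 411.9052731092143 321.2538482631613 243.45476337139704 [[ 0.41812346  0.8640188   0.28043589  0.18850359]
 [ 0.9083865  -0.39681639 -0.13179798  0.59910743]
 [-0.00259438  0.30985201 -0.95078126  0.37391546]
 [ 0.          0.          0.          1.        ]]
```

View pics/side0.png

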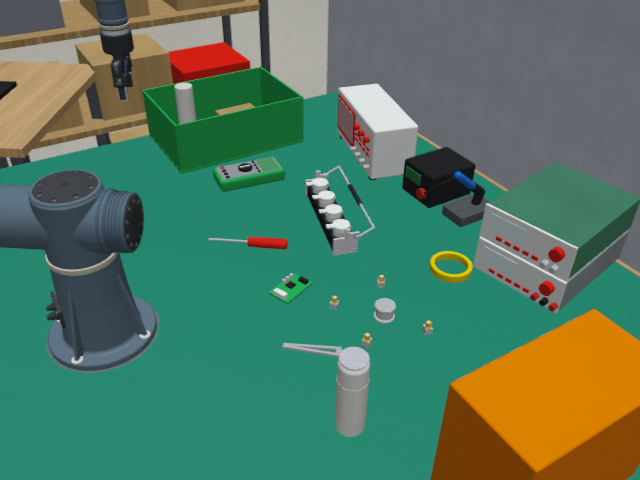

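View pics/top0.png

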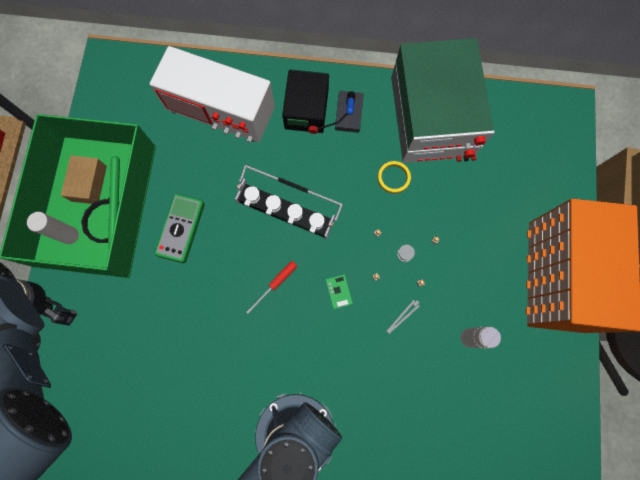

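The side view shows the rack at about (330,212), four attenuators at (381,282), (334,302), (428,327), (367,340), and the spool at (385,310). In the top view the attenuators are at (378,232), (436,240), (376,277), (421,283) and the vials at (251,195), (273,204), (295,213), (317,222). Next: an enlarged composite.

```bash
cat > h.py <<'E'
import numpy as np, cv2
from scipy.spatial.transform import Rotation as R
from station import telemetry, snapshot
C={"side":(619.979,324.1305,233.6598,np.array([[ 0.85332706,-0.2934896,0.43092549,-0.10262249],[-0.52111316,-0.50634779,0.68706112,-0.99189989],[0.01655287,-0.8108488,-0.58502157,0.89950576]])),
"top":(481.3857,317.5278,232.641,np.array([[0.11117877,-0.96899882,0.22063675,0.24328633],[-0.99379871,-0.10881597,0.02287364,-0.02949371],[0.00184427,-0.22181158,-0.9750878,1.35170127]]))}
def cam(s): return (s["fx"],s["cx"],s["cy"],np.array(s["pose"])[:3])
def ray(c,uv):
    f,cx,cy,P=c; d=P[:,:3]@np.array([(uv[0]-cx)/f,(uv[1]-cy)/f,1]); return P[:,3],d/np.linalg.norm(d)
def plane(c,uv,z):
    o,d=ray(c,uv); return o+d*(z-o[2])/d[2]
def tri(l):
    A=np.zeros((3,3));b=np.zeros(3)
    rs=[ray(c,uv) for c,uv in l]
    for o,d in rs:
        M=np.eye(3)-np.outer(d,d);A+=M;b+=M@o
    x=np.linalg.solve(A,b); return x,[round(1e3*np.linalg.norm((np.eye(3)-np.outer(d,d))@(x-o)),1) for o,d in rs]
def proj(c,p):
    f,cx,cy,P=c; q=P[:,:3].T@(np.array(p)-P[:,3]); return q[:2]/q[2]*f+[cx,cy]
def crop(img,x0,y0,w,h,k): return cv2.resize(img[y0:y0+h,x0:x0+w],None,fx=k,fy=k,interpolation=cv2.INTER_CUBIC)
def rel(target,zyaw=None):
    "shift in tool axes (mm) and turn (deg) to a TCP target, tool down, tool x axis at world angle zyaw"
    s=telemetry.sense(); T=R.from_quat(s["tool_rot"]); d=T.inv().apply(np.array(target)-s["tcp_pos"])*1e3
    return d
E
python3 - <<'E'
from h import *
t=cv2.imread("pics/top0.png"); s=cv2.imread("pics/side0.png")
a=crop(t,228,158,125,90,6); b=crop(s,295,160,90,100,6)
c=crop(t,365,222,80,70,5); d=crop(s,325,268,110,80,5)
cv2.imwrite("pics/c1.png",a); 
m=np.zeros((600,800,3),np.uint8); m[:600,:540]=b; cv2.imwrite("pics/c2.png",m[:, :540])
m=np.zeros((400,960,3),np.uint8); m=np.zeros((410,790,3),np.uint8)
c=crop(t,365,222,80,70,4);d=crop(s,325,268,112,80,4);m[:280,:320]=c;m[:320,325:773]=d; cv2.imwrite("pics/c3.png",m)
E
```

```text
(no output)
```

View pics/c1.png

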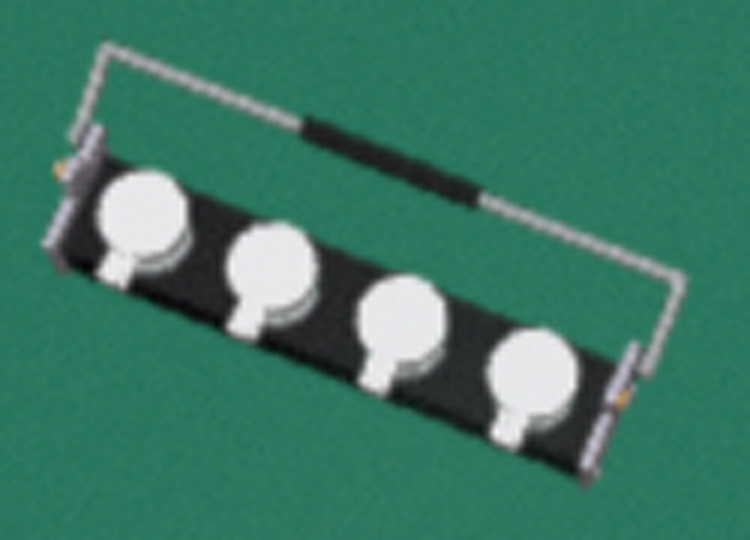

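View pics/c2.png

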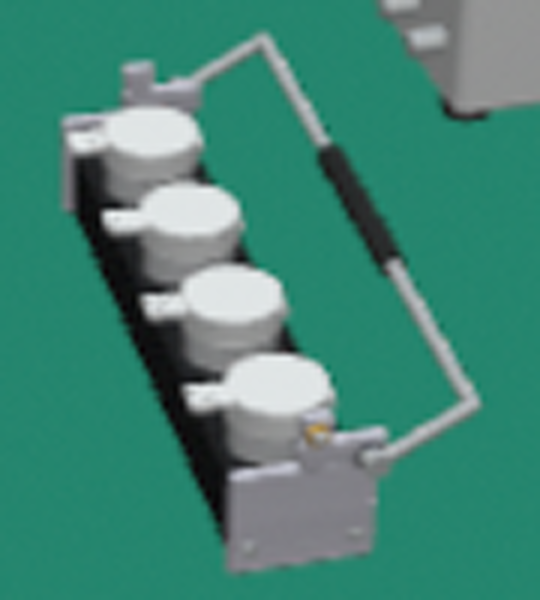

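View pics/c3.png

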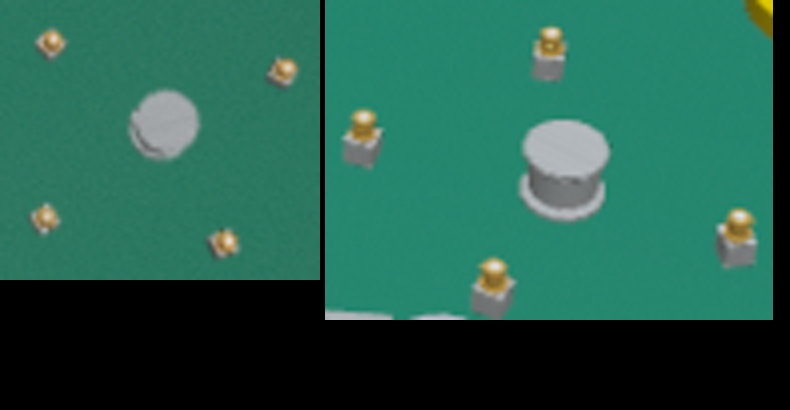

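The first crop shows four white caps centred at (142,214), (271,267), (402,322), (533,376) with their tabs pointing down-left. The bail is laid back with its sleeve at (390,162). The second has the side-view caps at (152,132), (190,210), (233,294), (277,384) and the sleeve at (362,208). The third has the stub tops in both views.

```bash
python3 - <<'E'
from h import *
np.set_printoptions(precision=4,suppress=True)
def u(p,x0,y0,k): return ((p[0]+.5)/k-.5+x0,(p[1]+.5)/k-.5+y0)
T=C["top"];S=C["side"]
ct=[(142,214),(271,267),(402,322),(533,376)]; cs=[(152,132),(190,210),(233,294),(277,384)]
P=[]
for a,b in zip(ct,cs):
    x,e=tri([(T,u(a,228,158,6)),(S,u(b,295,160,6))]); P.append(x); print("cap",x,e)
print("spacing",[np.linalg.norm(P[i+1]-P[i]) for i in range(3)])
d=P[0]-P[3]; print("row dir deg",np.degrees(np.arctan2(d[1],d[0])))
tt=[(115,280),(243,330),(375,385),(508,441)]; ts=[(80,141),(110,220),(150,306),(194,398)]
for a,b in zip(tt,ts): print("tab",tri([(T,u(a,228,158,6)),(S,u(b,295,160,6))]))
print("sleeve",tri([(T,u((390,162),228,158,6)),(S,u((362,208),295,160,6))]))
at=[(52,39),(45,213),(226,239),(286,67)]; as_=[(549,33),(363,116),(494,265),(739,216)]
for a,b in zip(at,as_): print("att",tri([(T,u(a,365,222,4)),(S,u((b[0]-325,b[1]),325,268,4))]))
print("spool",tri([(T,u((167,122),365,222,4)),(S,u((566-325,150),325,268,4))]))
c=np.mean(P,0); print(c)
E
```

```text
cap [0.6273 0.1979 0.0604] [np.float64(0.0), np.float64(0.0)]
cap [0.6081 0.1347 0.0609] [np.float64(0.2), np.float64(0.2)]
cap [0.589  0.0708 0.0613] [np.float64(0.3), np.float64(0.3)]
cap [0.57   0.0077 0.0612] [np.float64(0.1), np.float64(0.1)]
spacing [np.float64(0.06606899730209433), np.float64(0.06677025413870244), np.float64(0.06586777240552656)]
row dir deg 73.24020975788372
tab (array([0.5945, 0.2054, 0.0616]), [np.float64(0.8), np.float64(0.8)])
tab (array([0.5755, 0.1439, 0.0614]), [np.float64(1.2), np.float64(1.2)])
tab (array([0.5565, 0.08  , 0.0612]), [np.float64(1.1), np.float64(1.1)])
tab (array([0.5375, 0.0159, 0.0611]), [np.float64(0.6), np.float64(0.6)])
sleeve (array([0.6615, 0.085 , 0.0722]), [np.float64(0.1), np.float64(0.1)])
att (array([ 0.5648, -0.1663,  0.0279]), [np.float64(0.6), np.float64(0.6)])
att (array([ 0.441 , -0.1718,  0.027 ]), [np.float64(1.0), np.float64(1.0)])
att (array([ 0.4374, -0.2976,  0.0274]), [np.float64(0.5), np.float64(0.5)])
att (array([ 0.5635, -0.3319,  0.0275]), [np.float64(0.3), np.float64(0.3)])
spool (array([ 0.5142, -0.2509,  0.0311]), [np.float64(0.1), np.float64(0.1)])
[0.5986 0.1028 0.0609]
```

```bash
cat >> h.py <<'E'
O=np.array([.5986,.1028]); YAW=np.radians(73.24-90)
XR=np.array([np.cos(YAW),np.sin(YAW)]); YR=np.array([-XR[1],XR[0]])
def r(p): d=np.array(p)[:2]-O; return np.round(1e3*np.array([d@XR,d@YR,p[2] if len(p)>2 else 0]),1)
def w(x,y,z=0): q=O+(x*XR+y*YR)/1e3; return np.array([*q,z/1e3])
def st():
    s=telemetry.sense(); M=R.from_quat(s["tool_rot"]).as_matrix()
    print("t%.2f rack xyz"%s["t"],r(s["tcp_pos"]),"yaw err(y_tool)",round(np.degrees(np.arctan2(M[1,1],M[0,1]))-73.24,2),"tilt",M[:2,2].round(4),"gap mm",round(85*s["finger_gap"],1),"F",s["force"].round(1),"gf",round(s["gripper_force"],1)); return s
E
python3 - <<'E'
from h import *
s=st()
# shift in current tool frame to hover above tab2 rack (-32,33,z200)
print("to hover, tool mm:",rel(w(-100,33,230)))
for p in [(.5648,-.1663),(.441,-.1718),(.4374,-.2976),(.5635,-.3319),(.5142,-.2509)]: print("att/spool rack",r(p))
for th in range(0,111,10):
    a=np.radians(6.34+th); print(th,"tool dx %.1f dz %.1f"%(-(54-54.3*np.cos(a)),-(54.3*np.sin(a)-6)))
E
```

```text
t0.15 rack xyz [-457.6  347.4  230.5] yaw err(y_tool) -7.92 tilt [-0.001  -0.0014] gap mm 84.9 F [ 0.  -0.4 -1. ] gf 0.0
to hover, tool mm: [-397.49402642 -262.1421676     0.870319  ]
att/spool rack [  45.2 -267.4    0. ]
att/spool rack [ -71.7 -308.4    0. ]
att/spool rack [ -38.9 -429.9    0. ]
att/spool rack [  91.7 -426.4    0. ]
att/spool rack [  21.2 -363.     0. ]
0 tool dx -0.0 dz 0.0
10 tool dx -1.9 dz -9.3
20 tool dx -5.3 dz -18.1
30 tool dx -10.3 dz -26.2
40 tool dx -16.5 dz -33.3
50 tool dx -23.9 dz -39.2
60 tool dx -32.2 dz -43.7
70 tool dx -41.2 dz -46.8
80 tool dx -50.5 dz -48.2
90 tool dx -60.0 dz -48.0
100 tool dx -69.3 dz -46.1
110 tool dx -78.1 dz -42.7
```

Request:
{"op": "move_arm", "data": {"commands": "-50 -33 0 0 0 -1.6 1; -100 -66 0 0 0 -3.2 1; -150 -99 0 0 0 -4.8 0.5; -200 -132 0 0 0 -6.4 0; -250 -165 0 0 0 -7.92 -0.4", "grip_force": 50}}

```text
t: 0.78
tcp_pos: [0.4199, 0.3119, 0.2312]
tool_rot: [0.145, 0.989, 0.0, 0.0]
force: [1.9, -0.1, -0.4]
finger_gap: 0.372
gripper_force: 0.0
```

```bash
python3 - <<'E'
from h import *
st(); print(rel(w(-100,33,230)))
E
```

```text
t0.78 rack xyz [-231.4  148.7  231.2] yaw err(y_tool) 0.06 tilt [0.0001 0.    ] gap mm 31.6 F [ 1.9 -0.1 -0.4] gf 0.0
[-131.25520698 -115.81335172    1.24284598]
```

Request:
{"op": "move_arm", "data": {"commands": "-40 -35 0 0 0 0 -0.4; -85 -75 0 0 0 0 -0.4; -131 -116 0 0 0 0 -0.4; -131 -116 0 0 0 0 -0.4; -131 -116 0 0 0 0 -0.4"}}

```text
t: 1.4
tcp_pos: [0.5106, 0.1646, 0.2309]
tool_rot: [0.146, 0.989, 0.0, -0.001]
force: [-0.1, 0.3, 0.6]
finger_gap: 0.3
gripper_force: 0.0
```

```bash
python3 - <<'E'
from h import *
st(); s=snapshot("wrist"); c=cam(s); im=s["image"][:,:,::-1].copy()
cv2.imwrite("pics/w1raw.png",im)
np.save("w1.npy",np.array([c[0],c[1],c[2],*c[3].ravel()]))
for y in (99,33,-33,-99):
    for p in ((0,y,60.5),(-36,y,60),(-21,y,60)):
        u=proj(c,w(*p)); cv2.circle(im,tuple(int(v) for v in u),2,(0,0,255),-1)
cv2.imwrite("pics/w1.png",im)
E
```

```text
t1.40 rack xyz [-102.    33.8  230.9] yaw err(y_tool) -0.07 tilt [-0.0015  0.0003] gap mm 25.5 F [-0.1  0.3  0.6] gf 0.0
```

View pics/w1.png

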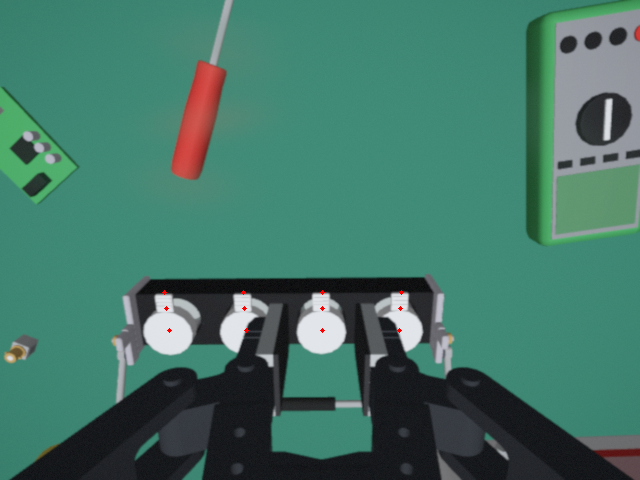

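The wrist view shows my projected cap centres and tabs (red dots) lying on the real ones to within about 1 px, with vial 2's tab at (322,297). I'll open vial 2 first.

Request:
{"op": "move_arm", "data": {"commands": "-35 -0.8 40 0 0 0 -0.4; -70 -0.8 90 0 0 0 -0.4; -70 -0.8 140 0 0 0 -0.4; -70 -0.8 165 0 0 0 -0.4; -70 -0.8 181 0 0 0 -0.4"}}

```text
t: 2.08
tcp_pos: [0.5764, 0.1454, 0.0487]
tool_rot: [0.144, 0.99, -0.0, -0.001]
force: [-0.4, 0.4, 1.0]
finger_gap: 0.302
gripper_force: 0.0
```

Request:
{"op": "move_arm", "data": {"commands": "0 0 0 0 0 0 -0.4; 0 0 0 0 0 0 -0.4; 0 0 0 0 0 0 -1; 0 0 0 0 0 0 -1; 0 0 0 0 0 0 -1"}}

```text
t: 2.7
tcp_pos: [0.5788, 0.1436, 0.0519]
tool_rot: [0.146, 0.989, 0.0, 0.001]
force: [-0.3, -0.6, 6.8]
finger_gap: 0.136
gripper_force: 48.9
```

```bash
python3 - <<'E'
from h import *
st()
E
```

```text
t2.70 rack xyz [-30.8  33.3  51.9] yaw err(y_tool) -0.0 tilt [ 0.0023 -0.0001] gap mm 11.5 F [-0.3 -0.6  6.8] gf 48.9
```

Request:
{"op": "move_arm", "data": {"commands": "-1.9 0 -9.3 0 0 0 -1; -5.3 0 -18.1 0 0 0 -1; -10 0 -26 0 0 0 -1; -16 0 -33 0 0 0 -1; -23.5 0 -38.8 0 0 0 -1"}}

```text
t: 3.32
tcp_pos: [0.6013, 0.1369, 0.09]
tool_rot: [0.146, 0.989, 0.0, 0.001]
force: [-0.7, 0.6, -0.8]
finger_gap: 0.0
gripper_force: 0.0
```

```bash
python3 - <<'E'
from h import *
st()
E
```

```text
t3.33 rack xyz [-7.3 33.4 90. ] yaw err(y_tool) 0.0 tilt [0.0011 0.    ] gap mm 0.0 F [-0.7  0.6 -0.8] gf 0.0
```

```bash
python3 - <<'E'
from h import *
s=snapshot("side")["image"][:,:,::-1]
cv2.imwrite("pics/s2.png",crop(s,285,150,110,110,5))
E
```

```text
(no output)
```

View pics/s2.png

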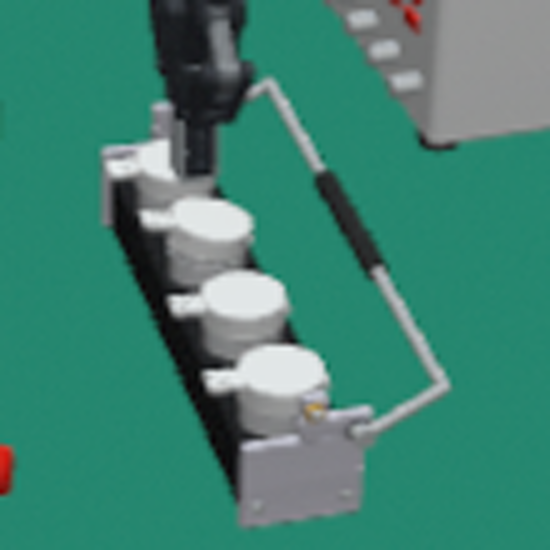

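The side crop shows cap 2 at (210,222) still shut, because the tips slipped off the tab. I'll grip deeper and harder.

Request:
{"op": "move_arm", "data": {"commands": "0 0 -15 0 0 0 -0.4; 27 -0.4 -15 0 0 0 -0.4; 27 -0.4 -15 0 0 0 -0.4; 27 -0.4 15 0 0 0 -0.4; 27 -0.4 44 0 0 0 -0.4", "grip_force": 80}}

```text
t: 4.0
tcp_pos: [0.5762, 0.1443, 0.0453]
tool_rot: [0.146, 0.989, 0.0, 0.002]
force: [-0.1, -0.3, 0.3]
finger_gap: 0.3
gripper_force: 0.0
```

Request:
{"op": "move_arm", "data": {"commands": "0 0 0 0 0 0 -0.4; 0 0 0 0 0 0 -1; 0 0 0 0 0 0 -1; 0 0 0 0 0 0 -1; 0 0 0 0 0 0 -1"}}

```text
t: 4.62
tcp_pos: [0.5754, 0.1444, 0.0459]
tool_rot: [0.146, 0.989, 0.0, 0.001]
force: [0.6, 1.2, -0.5]
finger_gap: 0.116
gripper_force: 77.9
```

```bash
python3 - <<'E'
from h import *
st()
for th in range(0,111,10):
    a=np.arctan2(6,56)+np.radians(th); q=np.hypot(6,56); print(th,"tool dx %.1f dz %.1f"%(-(56-q*np.cos(a)),-(q*np.sin(a)-6)))
E
```

```text
t4.62 rack xyz [-34.2  33.2  45.9] yaw err(y_tool) 0.0 tilt [0.0023 0.0001] gap mm 9.8 F [ 0.6  1.2 -0.5] gf 77.9
0 tool dx -0.0 dz -0.0
10 tool dx -1.9 dz -9.6
20 tool dx -5.4 dz -18.8
30 tool dx -10.5 dz -27.2
40 tool dx -17.0 dz -34.6
50 tool dx -24.6 dz -40.8
60 tool dx -33.2 dz -45.5
70 tool dx -42.5 dz -48.7
80 tool dx -52.2 dz -50.2
90 tool dx -62.0 dz -50.0
100 tool dx -71.6 dz -48.1
110 tool dx -80.8 dz -44.6
```

Request:
{"op": "move_arm", "data": {"commands": "-1.9 0 -9.6 0 0 0 -1; -5.4 0 -18.8 0 0 0 -1; -10.5 0 -27.2 0 0 0 -1; -17 0 -34.6 0 0 0 -1; -24.6 0 -40.8 0 0 0 -1"}}

```text
t: 5.25
tcp_pos: [0.599, 0.1372, 0.0853]
tool_rot: [0.146, 0.989, 0.0, 0.001]
force: [7.4, 0.6, -18.9]
finger_gap: 0.056
gripper_force: 77.4
```

```bash
python3 - <<'E'
from h import *
st()
E
```

```text
t5.25 rack xyz [-9.5 33.1 85.3] yaw err(y_tool) 0.02 tilt [ 0.0012 -0.0001] gap mm 4.7 F [  7.4   0.6 -18.9] gf 77.4
```

```bash
python3 - <<'E'
from h import *
s=snapshot("side")["image"][:,:,::-1]
cv2.imwrite("pics/s3.png",crop(s,285,150,90,80,6))
E
```

```text
(no output)
```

View pics/s3.png

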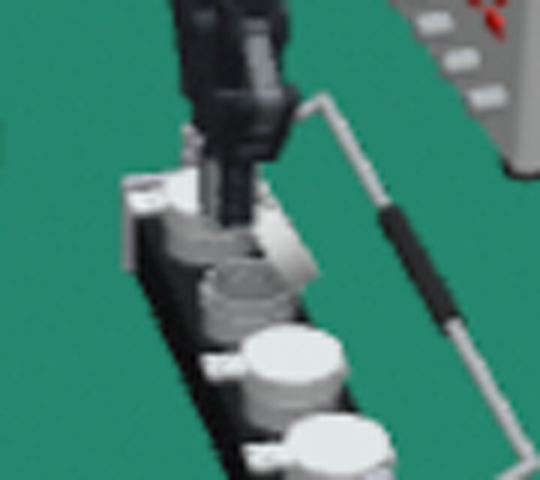

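The side crop shows cap 2 swung up to roughly 55°, still held in the fingers at (235,215). Carry on round the arc.

Request:
{"op": "move_arm", "data": {"commands": "-8.6 0 -4.7 0 0 0 -1; -17.9 0 -7.9 0 0 0 -1; -27.6 0 -9.4 0 0 0 -1; -37.4 0 -9.2 0 0 0 -1; -48 0 -8 0 0 0 -1"}}

```text
t: 5.92
tcp_pos: [0.6456, 0.1227, 0.096]
tool_rot: [0.145, 0.989, -0.0, 0.001]
force: [0.1, -1.0, 0.6]
finger_gap: -0.003
gripper_force: 1.0
```

```bash
python3 - <<'E'
from h import *
st()
s=snapshot("side")["image"][:,:,::-1]
cv2.imwrite("pics/s4.png",crop(s,285,150,90,80,6))
E
```

```text
t5.92 rack xyz [39.3 32.6 96. ] yaw err(y_tool) 0.03 tilt [ 0.0027 -0.0013] gap mm -0.2 F [ 0.1 -1.   0.6] gf 1.0
```

View pics/s4.png

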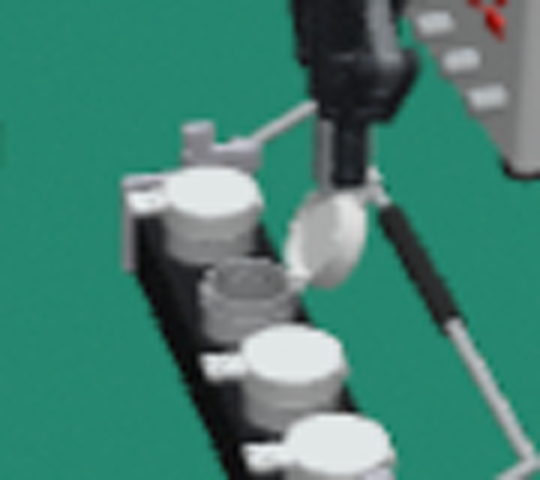

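Cap 2 is now open past upright, disc at (328,240). Repeat the same sequence for vial 3.

Request:
{"op": "move_arm", "data": {"commands": "0 0 -40 0 0 0 -1; 37 -33 -45 0 0 0 -0.4; 73.3 -65.6 -45 0 0 0 -0.4; 73.3 -65.6 0 0 0 0 -0.4; 73.3 -65.6 50 0 0 0 -0.4"}}

```text
t: 6.6
tcp_pos: [0.5571, 0.0807, 0.0458]
tool_rot: [0.146, 0.989, -0.0, 0.003]
force: [1.4, -0.5, -0.6]
finger_gap: 0.299
gripper_force: 0.0
```

Request:
{"op": "move_arm", "data": {"commands": "0 0 0 0 0 0 -0.4; 0 0 0 0 0 0 -1; 0 0 0 0 0 0 -1; 0 0 0 0 0 0 -1; 0 0 0 0 0 0 -1"}}

```text
t: 7.22
tcp_pos: [0.5558, 0.0816, 0.0451]
tool_rot: [0.146, 0.989, -0.0, 0.001]
force: [-1.4, -1.8, 3.6]
finger_gap: 0.112
gripper_force: 78.4
```

```bash
python3 - <<'E'
from h import *
st()
E
```

```text
t7.22 rack xyz [-34.8 -32.7  45.1] yaw err(y_tool) 0.01 tilt [ 0.0025 -0.0004] gap mm 9.5 F [-1.4 -1.8  3.6] gf 78.4
```

Request:
{"op": "move_arm", "data": {"commands": "-1.9 0 -9.6 0 0 0 -1; -5.4 0 -18.8 0 0 0 -1; -10.5 0 -27.2 0 0 0 -1; -17 0 -34.6 0 0 0 -1; -24.6 0 -40.8 0 0 0 -1"}}

```text
t: 7.85
tcp_pos: [0.5797, 0.0748, 0.0863]
tool_rot: [0.146, 0.989, 0.0, 0.001]
force: [-0.3, -0.5, 1.7]
finger_gap: -0.005
gripper_force: 0.0
```

Request:
{"op": "move_arm", "data": {"commands": "-8.6 0 -4.7 0 0 0 -1; -17.9 0 -7.9 0 0 0 -1; -27.6 0 -9.4 0 0 0 -1; -37.4 0 -9.2 0 0 0 -1; -48 0 -8 0 0 0 -1"}}

```text
t: 8.48
tcp_pos: [0.625, 0.0606, 0.0924]
tool_rot: [0.146, 0.989, -0.0, -0.0]
force: [-0.4, -0.2, 0.1]
finger_gap: 0.002
gripper_force: 0.0
```

Request:
{"op": "move_arm", "data": {"commands": "0 0 -40 0 0 0 -1; 37 -33 -45 0 0 0 -0.4; 72.6 -66 -45 0 0 0 -0.4; 72.6 -66 0 0 0 0 -0.4; 72.6 -66 48.8 0 0 0 -0.4"}}

```text
t: 9.1
tcp_pos: [0.5371, 0.0178, 0.044]
tool_rot: [0.146, 0.989, -0.0, 0.002]
force: [0.2, -0.2, -0.2]
finger_gap: 0.3
gripper_force: 0.0
```

Request:
{"op": "move_arm", "data": {"commands": "0 0 0 0 0 0 -0.4; 0 0 0 0 0 0 -1; 0 0 0 0 0 0 -1; 0 0 0 0 0 0 -1; 0 0 0 0 0 0 -1"}}

```text
t: 9.72
tcp_pos: [0.5363, 0.0185, 0.0448]
tool_rot: [0.146, 0.989, -0.0, 0.001]
force: [-1.5, -1.7, -1.6]
finger_gap: 0.108
gripper_force: 78.2
```

```bash
python3 - <<'E'
from h import *
st()
E
```

```text
t9.72 rack xyz [-35.4 -98.7  44.8] yaw err(y_tool) 0.01 tilt [ 0.0014 -0.0004] gap mm 9.2 F [-1.5 -1.7 -1.6] gf 78.2
```

Request:
{"op": "move_arm", "data": {"commands": "0 0 0 0 0 0 -1; -0.4 0 -3 0 0 0 -1; -1 0 -6 0 0 0 -1; -1.9 0 -9.6 0 0 0 -1; -3.5 0 -14 0 0 0 -1", "grip_force": 120}}

```text
t: 10.35
tcp_pos: [0.5394, 0.0175, 0.058]
tool_rot: [0.146, 0.989, 0.0, -0.0]
force: [0.1, -1.1, -4.5]
finger_gap: 0.084
gripper_force: 118.5
```

```bash
python3 - <<'E'
from h import *
st()
s=snapshot("side")["image"][:,:,::-1]
cv2.imwrite("pics/s5.png",crop(s,285,150,110,110,5))
E
```

```text
t10.35 rack xyz [-32.1 -98.7  58. ] yaw err(y_tool) -0.01 tilt [-0.      0.0001] gap mm 7.1 F [ 0.1 -1.1 -4.5] gf 118.5
```

View pics/s5.png

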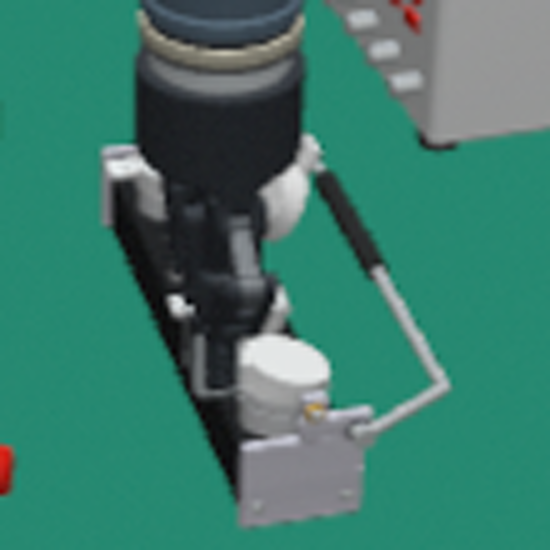

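Cap 4 is unsnapped and lifting, while cap 3's tab at (180,305) still looks down, so it stayed shut. Continue with cap 4.

Request:
{"op": "move_arm", "data": {"commands": "-1.9 0 -4.8 0 0 0 -1; -4.2 0 -9 0 0 0 -1; -7 0 -13.2 0 0 0 -1; -10 0 -17 0 0 0 -1; -13.5 0 -20.6 0 0 0 -1"}}

```text
t: 11.02
tcp_pos: [0.5516, 0.0139, 0.0774]
tool_rot: [0.146, 0.989, 0.0, -0.001]
force: [4.7, -1.0, -22.7]
finger_gap: 0.083
gripper_force: 123.0
```

Request:
{"op": "move_arm", "data": {"commands": "-7.6 0 -6.2 0 0 0 -1; -16.2 0 -10.9 0 0 0 -1; -25.5 0 -14.1 0 0 0 -1; -35.2 0 -15.6 0 0 0 -1; -45 0 -15.4 0 0 0 -1"}}

```text
t: 11.65
tcp_pos: [0.5975, 0.0001, 0.0953]
tool_rot: [0.146, 0.989, -0.0, 0.002]
force: [0.8, -0.2, 0.4]
finger_gap: -0.002
gripper_force: 0.0
```

Request:
{"op": "move_arm", "data": {"commands": "-10 0 2 0 0 0 -1; -15 0 3 0 0 0 -1; -15 0 3 0 0 0 -1; -15 0 3 0 0 0 -1; -15 0 -20 0 0 0 -1"}}

```text
t: 12.28
tcp_pos: [0.6075, -0.0032, 0.1123]
tool_rot: [0.146, 0.989, 0.0, -0.003]
force: [0.0, 0.0, -0.3]
finger_gap: -0.004
gripper_force: 0.0
```

```bash
python3 - <<'E'
from h import *
st()
E
```

```text
t12.28 rack xyz [ 39.1 -98.9 112.3] yaw err(y_tool) -0.0 tilt [-0.0053  0.001 ] gap mm -0.4 F [ 0.   0.  -0.3] gf 0.0
```

Request:
{"op": "move_arm", "data": {"commands": "0 0 -25 0 0 0 -1; 36 33 -25 0 0 0 -0.4; 72 66 -25 0 0 0 -0.4; 72 66 20 0 0 0 -0.4; 72 66 66 0 0 0 -0.4"}}

```text
t: 12.9
tcp_pos: [0.56, 0.0813, 0.0481]
tool_rot: [0.145, 0.989, 0.0, 0.001]
force: [1.7, -0.2, -0.4]
finger_gap: 0.301
gripper_force: 0.0
```

Request:
{"op": "move_arm", "data": {"commands": "0 0 0 0 0 0 -0.4; 0 0 0 0 0 0 -1; 0 0 0 0 0 0 -1; 0 0 0 0 0 0 -1; 0 0 0 0 0 0 -1"}}

```text
t: 13.52
tcp_pos: [0.5596, 0.0803, 0.0487]
tool_rot: [0.146, 0.989, 0.0, 0.0]
force: [-2.8, 1.9, 0.1]
finger_gap: 0.102
gripper_force: 118.8
```

Request:
{"op": "move_arm", "data": {"commands": "0 0 0 0 0 0 -1; -0.4 0 -3 0 0 0 -1; -1 0 -6 0 0 0 -1; -1.9 0 -9.6 0 0 0 -1; -3.5 0 -14 0 0 0 -1"}}

```text
t: 14.15
tcp_pos: [0.5625, 0.0794, 0.0612]
tool_rot: [0.146, 0.989, 0.0, -0.001]
force: [0.6, 0.4, -13.6]
finger_gap: 0.098
gripper_force: 118.0
```

Request:
{"op": "move_arm", "data": {"commands": "-1.9 0 -4.8 0 0 0 -1; -4.2 0 -9 0 0 0 -1; -7 0 -13.2 0 0 0 -1; -10 0 -17 0 0 0 -1; -13.5 0 -20.6 0 0 0 -1"}}

```text
t: 14.78
tcp_pos: [0.5793, 0.0751, 0.0855]
tool_rot: [0.146, 0.989, 0.0, 0.004]
force: [-0.5, 0.2, 0.9]
finger_gap: 0.001
gripper_force: 0.0
```

```bash
python3 - <<'E'
from h import *
st()
E
```

```text
t14.78 rack xyz [-10.5 -32.1  85.5] yaw err(y_tool) 0.03 tilt [ 0.0082 -0.001 ] gap mm 0.1 F [-0.5  0.2  0.9] gf 0.0
```

Request:
{"op": "move_arm", "data": {"commands": "0 0 -30 0 0 0 -1; 30 0 -30 0 0 0 -1; 50 -1 -30 0 0 0 -1; 50 -1 -5 0 0 0 -1; 50 -1 20 0 0 0 -1"}}

```text
t: 15.4
tcp_pos: [0.532, 0.0885, 0.0651]
tool_rot: [0.146, 0.989, 0.0, 0.005]
force: [0.2, 0.2, -0.4]
finger_gap: -0.0
gripper_force: 0.0
```

```bash
python3 - <<'E'
from h import *
st()
for n,b in (("side",(285,150,90,100)),("top",(228,158,125,90))):
    s=snapshot(n)["image"][:,:,::-1]; cv2.imwrite(f"pics/{n}6.png",s)
s=cv2.imread("pics/side6.png");t=cv2.imread("pics/top6.png")
m=np.zeros((500,800,3),np.uint8); a=crop(s,290,160,75,100,5); m[:,:375]=a; b=crop(t,232,165,105,80,4); m[:320,380:800]=b; cv2.imwrite("pics/m6.png",m)
E
```

```text
t15.40 rack xyz [-59.6 -32.9  65.1] yaw err(y_tool) 0.02 tilt [ 0.0107 -0.001 ] gap mm -0.0 F [ 0.2  0.2 -0.4] gf 0.0
```

View pics/m6.png

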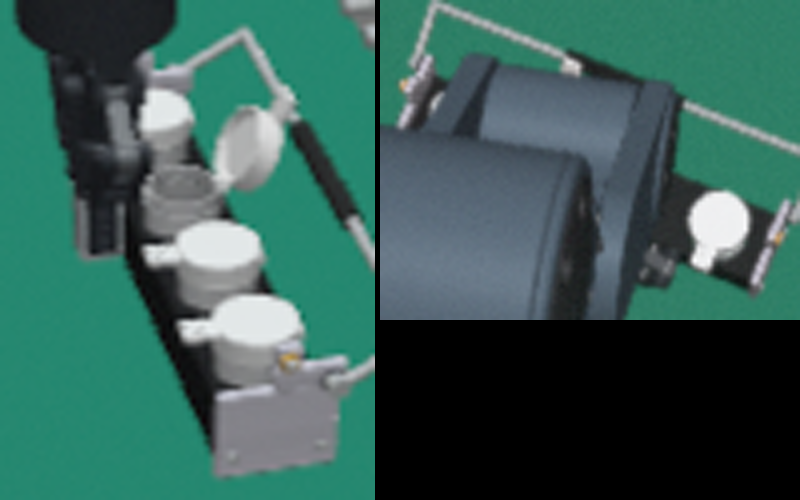

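Caps 3 (220,245) and 4 (258,320) are both still shut; cap 2 stands open. The splayed fingertips let the tab slip out. I'll grip at the pad centre and turn the tool together with the cap instead.

Request:
{"op": "move_arm", "data": {"commands": "0 0 -35 0 0 0 -0.4; -26.6 0 -35 0 0 0 -0.4; -26.6 0 -35 0 0 0 -0.4; -26.6 0 0 0 0 0 -0.4; -26.6 0 24 0 0 0 -0.4", "grip_force": 80}}

```text
t: 16.12
tcp_pos: [0.553, 0.0813, 0.0387]
tool_rot: [0.146, 0.989, -0.0, 0.0]
force: [0.1, -0.4, 0.7]
finger_gap: 0.299
gripper_force: 0.0
```

Request:
{"op": "move_arm", "data": {"commands": "0 0 0 0 0 0 -0.4; 0 0 0 0 0 0 -1; 0 0 0 0 0 0 -1; 0 0 0 0 0 0 -1; 0 0 0 0 0 0 -1"}}

```text
t: 16.75
tcp_pos: [0.5534, 0.0818, 0.0393]
tool_rot: [0.146, 0.989, 0.0, 0.0]
force: [-1.1, 5.5, 3.4]
finger_gap: 0.106
gripper_force: 78.2
```

Request:
{"op": "move_arm", "data": {"commands": "0.7 0 -4.9 0 5 0 -1; 1.07 0 -9.7 0 10 0 -1; 0.9 0 -14.6 0 15 0 -1; 0.45 0 -19.5 0 20 0 -1; -0.6 0 -24.3 0 25 0 -1"}}

```text
t: 17.38
tcp_pos: [0.5523, 0.0822, 0.0638]
tool_rot: [0.142, 0.965, 0.033, -0.217]
force: [-2.5, 4.6, 2.4]
finger_gap: 0.106
gripper_force: 79.2
```

```bash
python3 - <<'E'
from h import *
st()
E
```

```text
t17.38 rack xyz [-38.4 -33.1  63.8] yaw err(y_tool) -0.03 tilt [-0.4103  0.1249] gap mm 9.1 F [-2.5  4.6  2.4] gf 79.2
```

Request:
{"op": "move_arm", "data": {"commands": "1 0 -7.2 0 7 0 -1; 1.2 0 -14.2 0 14 0 -1; 0.6 0 -21.2 0 21 0 -1; -1 0 -28.1 0 28 0 -1; -3.4 0 -34.9 0 35 0 -1"}}

```text
t: 18.0
tcp_pos: [0.5699, 0.0769, 0.0971]
tool_rot: [0.125, 0.854, 0.074, -0.499]
force: [-2.8, 6.6, 9.4]
finger_gap: 0.105
gripper_force: 80.2
```

```bash
python3 - <<'E'
from h import *
st()
E
```

```text
t18.00 rack xyz [-20.1 -33.   97.1] yaw err(y_tool) 0.03 tilt [-0.8345  0.2519] gap mm 8.9 F [-2.8  6.6  9.4] gf 80.2
```

Cap 3 is held firmly at 60°. Release it, retreat, then push it past upright with closed fingers.

Request:
{"op": "move_arm", "data": {"commands": "0 0 0 0 0 0 -0.4; 0 0 0 0 0 0 -0.4; 0 0 -25 0 0 0 -0.4; 0 0 -50 0 0 0 -0.4; 20 0 -50 0 -10 0 -0.6"}}

```text
t: 18.62
tcp_pos: [0.6033, 0.0643, 0.126]
tool_rot: [0.134, 0.896, 0.061, -0.42]
force: [-1.7, -0.6, 1.0]
finger_gap: 0.199
gripper_force: 0.0
```

Request:
{"op": "move_arm", "data": {"commands": "10 0 8 0 -10 0 -1; 20 0 16 0 -20 0 -1; 30 0 24 0 -30 0 -1; 40 0 33 0 -40 0 -1; 49 0 41 0 -50 0 -1"}}

```text
t: 19.25
tcp_pos: [0.543, 0.084, 0.1486]
tool_rot: [0.146, 0.989, -0.0, 0.005]
force: [-1.0, 0.5, -0.1]
finger_gap: 0.001
gripper_force: 0.0
```

```bash
python3 - <<'E'
from h import *
st()
E
```

```text
t19.25 rack xyz [-47.8 -34.  148.6] yaw err(y_tool) 0.01 tilt [ 0.0102 -0.0023] gap mm 0.1 F [-1.   0.5 -0.1] gf 0.0
```

Request:
{"op": "move_arm", "data": {"commands": "0 0 35 0 0 0 -1; 0 1 60 0 0 0 -1; -20 1 60 0 0 0 -1; -40 1 60 0 0 0 -1; -55 1 57 0 0 0 -1"}}

```text
t: 19.88
tcp_pos: [0.5899, 0.0709, 0.0927]
tool_rot: [0.146, 0.989, 0.0, -0.006]
force: [-13.9, 2.5, 34.5]
finger_gap: 0.001
gripper_force: 18.7
```

Request:
{"op": "move_arm", "data": {"commands": "-12 0 -2 0 0 0 -1; -24 0 -4 0 0 0 -1; -31 0 -6 0 0 0 -1; -31 0 -6 0 0 0 -1; -25 0 -50 0 0 0 -1"}}

```text
t: 20.5
tcp_pos: [0.6163, 0.0624, 0.1358]
tool_rot: [0.146, 0.989, -0.0, -0.005]
force: [-0.4, 0.1, 0.7]
finger_gap: -0.001
gripper_force: 0.0
```

```bash
python3 - <<'E'
from h import *
st(); print(rel(w(-32,-99,150)))
E
```

```text
t20.50 rack xyz [ 28.6 -33.6 135.8] yaw err(y_tool) -0.02 tilt [-0.0099  0.0007] gap mm -0.1 F [-0.4  0.1  0.7] gf 0.0
[ 60.73650602 -65.43780602 -13.45835414]
```

```bash
cat >> h.py <<'E'
def caps(im=None):
    c=C["side"]; im=snapshot("side")["image"] if im is None else im
    for n,y in zip((1,2,3,4),(99,33,-33,-99)):
        out=[]
        for th in (0,.1,.4,.8,1.2,1.57,1.8,2.1):
            p=(22-22*np.cos(th)-8.5*np.sin(th)*-1*1 if 0 else 22-22*np.cos(th)+8.5*np.sin(th), y, 52+22*np.sin(th)+8.5*np.cos(th))
            u=proj(c,w(*p)).round().astype(int); a=im[u[1]-1:u[1]+2,u[0]-1:u[0]+2].reshape(-1,3).mean(0); out.append("%d/%d"%(a[0],a[1]))
        tb=proj(c,w(-30,y,60)).round().astype(int); a=im[tb[1],tb[0]]
        print("cap",n,out,"tab r/g",a[0],a[1])
E
python3 - <<'E'
from h import *
caps()
E
```

```text
cap 1 ['225/230', '225/230', '221/226', '133/133', '82/131', '37/135', '37/135', '37/135'] tab r/g 214 219
cap 2 ['117/119', '119/120', '67/69', '48/121', '188/189', '174/176', '177/178', '179/180'] tab r/g 34 36
cap 3 ['111/113', '116/118', '68/69', '39/119', '183/188', '177/178', '178/179', '178/179'] tab r/g 37 38
cap 4 ['225/230', '225/230', '224/229', '51/135', '36/134', '37/135', '37/135', '36/135'] tab r/g 215 220
```

Cap 3 is open by the pixel test. Same recipe for vial 4.

Request:
{"op": "move_arm", "data": {"commands": "20 -22 -5 0 0 0 -0.4; 42 -44 -5 0 0 0 -0.4; 62 -65.4 0 0 0 0 -0.4; 62 -65.4 50 0 0 0 -0.4; 62 -65.4 95 0 0 0 -0.4"}}

```text
t: 21.18
tcp_pos: [0.5411, 0.0174, 0.0438]
tool_rot: [0.146, 0.989, -0.0, 0.001]
force: [0.4, -0.3, -0.2]
finger_gap: 0.297
gripper_force: 0.0
```

Request:
{"op": "move_arm", "data": {"commands": "0 0 0 0 0 0 -0.4; 0 0 0 0 0 0 -0.4; 0 0 0 0 0 0 -1; 0 0 0 0 0 0 -1; 0 0 0 0 0 0 -1"}}

```text
t: 21.8
tcp_pos: [0.5423, 0.0169, 0.0463]
tool_rot: [0.146, 0.989, -0.0, 0.002]
force: [-1.9, -3.6, 8.0]
finger_gap: 0.123
gripper_force: 78.3
```

```bash
python3 - <<'E'
from h import *
st()
E
```

```text
t21.80 rack xyz [-29.1 -98.4  46.3] yaw err(y_tool) 0.02 tilt [ 0.0031 -0.0012] gap mm 10.5 F [-1.9 -3.6  8. ] gf 78.3
```

Request:
{"op": "move_arm", "data": {"commands": "0 0 0 0 0 0 -0.4; 4 0 3 0 0 0 -0.4; 4 0 6 0 0 0 -0.4; 4 0 6 0 0 0 -1; 4 0 6 0 0 0 -1"}}

```text
t: 22.42
tcp_pos: [0.5366, 0.0185, 0.0382]
tool_rot: [0.146, 0.989, -0.0, -0.001]
force: [-2.1, -3.6, 0.2]
finger_gap: 0.118
gripper_force: 77.9
```

Request:
{"op": "move_arm", "data": {"commands": "0 0 0 0 0 0 -1; 1.2 0 -4.9 0 5 0 -1; 1.3 0 -9.8 0 10 0 -1; 1.2 0 -15 0 15 0 -1; 0.7 0 -20.2 0 20 0 -1"}}

```text
t: 23.05
tcp_pos: [0.5354, 0.0189, 0.0591]
tool_rot: [0.143, 0.974, 0.025, -0.175]
force: [-2.8, -1.8, 0.3]
finger_gap: 0.113
gripper_force: 79.0
```

```bash
python3 - <<'E'
from h import *
st()
E
```

```text
t23.05 rack xyz [-36.3 -98.6  59.1] yaw err(y_tool) 0.03 tilt [-0.3328  0.0991] gap mm 9.6 F [-2.8 -1.8  0.3] gf 79.0
```

Request:
{"op": "move_arm", "data": {"commands": "1.1 0 -8 0 8 0 -1; 1.1 0 -16.2 0 16 0 -1; 0 0 -24.2 0 24 0 -1; -2.3 0 -32 0 32 0 -1; -5.6 0 -39.4 0 40 0 -1"}}

```text
t: 23.68
tcp_pos: [0.5541, 0.0134, 0.0963]
tool_rot: [0.126, 0.855, 0.073, -0.499]
force: [-3.7, -0.8, 5.2]
finger_gap: 0.117
gripper_force: 79.4
```

Request:
{"op": "move_arm", "data": {"commands": "0 0 0 0 0 0 -0.4; 0 0 0 0 0 0 -0.4; 0 0 -25 0 0 0 -0.4; 0 0 -50 0 0 0 -0.4; 20 0 -50 0 -10 0 -0.6"}}

```text
t: 24.3
tcp_pos: [0.5872, 0.0034, 0.1278]
tool_rot: [0.133, 0.896, 0.062, -0.419]
force: [-1.3, -0.0, -0.1]
finger_gap: 0.199
gripper_force: 0.0
```

Request:
{"op": "move_arm", "data": {"commands": "10 0 8 0 -10 0 -1; 20 0 16 0 -20 0 -1; 30 0 24 0 -30 0 -1; 40 0 33 0 -40 0 -1; 49 0 41 0 -50 0 -1"}}

```text
t: 24.92
tcp_pos: [0.5266, 0.0226, 0.1496]
tool_rot: [0.146, 0.989, -0.0, 0.006]
force: [0.7, -0.5, -0.1]
finger_gap: 0.003
gripper_force: 0.0
```

```bash
python3 - <<'E'
from h import *
st(); caps()
E
```

```text
t24.93 rack xyz [-45.8 -97.6 149.6] yaw err(y_tool) 0.02 tilt [ 0.011  -0.0019] gap mm 0.2 F [ 0.7 -0.5 -0.1] gf 0.0
cap 1 ['43/46', '35/37', '23/24', '25/27', '46/50', '30/32', '27/62', '37/135'] tab r/g 215 220
cap 2 ['114/117', '107/110', '74/77', '48/122', '188/189', '175/176', '177/178', '179/180'] tab r/g 32 34
cap 3 ['112/113', '117/118', '68/69', '39/119', '184/188', '177/178', '179/180', '178/180'] tab r/g 37 40
cap 4 ['110/111', '110/111', '167/168', '207/208', '63/143', '36/135', '37/135', '37/135'] tab r/g 35 37
```

Request:
{"op": "move_arm", "data": {"commands": "0 0 35 0 0 0 -1; 0 -1 57 0 0 0 -1; -20 -1 57 0 0 0 -1; -40 -1 57 0 0 0 -1; -57 -1 55 0 0 0 -1"}}

```text
t: 25.6
tcp_pos: [0.5794, 0.0054, 0.0952]
tool_rot: [0.145, 0.989, 0.0, -0.002]
force: [-5.4, 0.4, 21.1]
finger_gap: 0.002
gripper_force: 14.7
```

Request:
{"op": "move_arm", "data": {"commands": "-12 0 -2 0 0 0 -1; -24 0 -4 0 0 0 -1; -31 0 -5 0 0 0 -1; -31 0 -5 0 0 0 -1; -25 0 -50 0 0 0 -1"}}

```text
t: 26.22
tcp_pos: [0.6014, -0.002, 0.1388]
tool_rot: [0.146, 0.989, 0.0, -0.005]
force: [0.0, -0.5, 0.3]
finger_gap: 0.003
gripper_force: 0.0
```

Request:
{"op": "move_arm", "data": {"commands": "20 50 0 0 0 0 -0.4; 35 100 0 0 0 0 -0.4; 50 150 0 0 0 0 -0.4; 62 197 0 0 0 0 -0.4; 62 197 0 0 0 0 -0.4"}}

```text
t: 26.85
tcp_pos: [0.6008, 0.2076, 0.1418]
tool_rot: [0.143, 0.99, 0.0, -0.001]
force: [-0.8, -0.4, 0.6]
finger_gap: 0.301
gripper_force: 0.0
```

```bash
python3 - <<'E'
from h import *
st(); caps(); print(rel(w(-33,99,41)))
E
```

```text
t26.85 rack xyz [-28.1 101.  141.8] yaw err(y_tool) 0.3 tilt [-0.001   0.0006] gap mm 25.6 F [-0.8 -0.4  0.6] gf 0.0
cap 1 ['224/229', '224/229', '221/225', '132/133', '82/130', '36/134', '36/134', '36/134'] tab r/g 213 218
cap 2 ['116/118', '119/120', '67/69', '48/121', '187/188', '174/175', '176/177', '178/179'] tab r/g 32 34
cap 3 ['111/112', '116/117', '67/69', '39/118', '183/187', '176/177', '177/178', '177/178'] tab r/g 35 38
cap 4 ['109/111', '109/110', '70/71', '51/131', '187/188', '175/176', '176/177', '183/184'] tab r/g 37 37
[5.44858674e+00 6.44767477e-02 1.00712180e+02]
```

Request:
{"op": "move_arm", "data": {"commands": "5 -0.5 40 0 0 0 -0.4; 5 -0.5 80 0 0 0 -0.4; 5 -0.5 100 0 0 0 -0.4; 5 -0.5 100 0 0 0 -0.4; 5 -0.5 100 0 0 0 -0.4"}}

```text
t: 27.52
tcp_pos: [0.5983, 0.2046, 0.0435]
tool_rot: [0.146, 0.989, 0.0, 0.001]
force: [-0.1, -0.8, 0.3]
finger_gap: 0.3
gripper_force: 0.0
```

Request:
{"op": "move_arm", "data": {"commands": "0 0 0 0 0 0 -0.4; 0 0 0 0 0 0 -1; 0 0 0 0 0 0 -1; 0 0 0 0 0 0 -1; 0 0 0 0 0 0 -1"}}

```text
t: 28.15
tcp_pos: [0.5982, 0.2063, 0.0439]
tool_rot: [0.146, 0.989, 0.001, 0.001]
force: [-0.6, 4.7, 6.2]
finger_gap: 0.126
gripper_force: 78.9
```

```bash
python3 - <<'E'
from h import *
st()
E
```

```text
t28.15 rack xyz [-30.2  99.   43.9] yaw err(y_tool) -0.0 tilt [0.0033 0.0019] gap mm 10.7 F [-0.6  4.7  6.2] gf 78.9
```

Request:
{"op": "move_arm", "data": {"commands": "0 0 0 0 0 0 -0.4; 3 0 2 0 0 0 -0.4; 3 0 4 0 0 0 -0.4; 3 0 4 0 0 0 -1; 3 0 4 0 0 0 -1"}}

```text
t: 28.78
tcp_pos: [0.5941, 0.2074, 0.038]
tool_rot: [0.146, 0.989, 0.001, -0.0]
force: [-0.6, 5.9, -1.0]
finger_gap: 0.125
gripper_force: 77.9
```

Request:
{"op": "move_arm", "data": {"commands": "0 0 0 0 0 0 -1; 1.2 0 -4.9 0 5 0 -1; 1.3 0 -9.8 0 10 0 -1; 1.2 0 -15 0 15 0 -1; 0.7 0 -20.2 0 20 0 -1"}}

```text
t: 29.4
tcp_pos: [0.593, 0.2078, 0.0588]
tool_rot: [0.144, 0.974, 0.027, -0.174]
force: [-0.5, 4.4, 0.8]
finger_gap: 0.123
gripper_force: 78.8
```

Request:
{"op": "move_arm", "data": {"commands": "1.1 0 -8 0 8 0 -1; 1.1 0 -16.2 0 16 0 -1; 0 0 -24.2 0 24 0 -1; -2.3 0 -32 0 32 0 -1; -5.6 0 -39.4 0 40 0 -1"}}

```text
t: 30.02
tcp_pos: [0.6115, 0.2022, 0.0951]
tool_rot: [0.125, 0.855, 0.075, -0.497]
force: [0.1, 7.6, 2.7]
finger_gap: 0.126
gripper_force: 78.8
```

```bash
python3 - <<'E'
from h import *
st()
E
```

```text
t30.02 rack xyz [-16.3  98.9  95.1] yaw err(y_tool) 0.02 tilt [-0.8318  0.2523] gap mm 10.7 F [0.1 7.6 2.7] gf 78.8
```

Held at 60°. Release, retreat, push.

Request:
{"op": "move_arm", "data": {"commands": "0 0 0 0 0 0 -0.4; 0 0 0 0 0 0 -0.4; 0 0 -25 0 0 0 -0.4; 0 0 -50 0 0 0 -0.4; 20 0 -50 0 -10 0 -0.6"}}

```text
t: 30.65
tcp_pos: [0.6433, 0.1886, 0.1244]
tool_rot: [0.134, 0.895, 0.06, -0.421]
force: [-0.5, 1.1, -1.5]
finger_gap: 0.2
gripper_force: 0.0
```

Request:
{"op": "move_arm", "data": {"commands": "10 0 8 0 -10 0 -1; 20 0 16 0 -20 0 -1; 30 0 24 0 -30 0 -1; 40 0 33 0 -40 0 -1; 49 0 41 0 -50 0 -1"}}

```text
t: 31.28
tcp_pos: [0.583, 0.2091, 0.1499]
tool_rot: [0.145, 0.989, 0.0, 0.005]
force: [0.6, 0.0, -1.0]
finger_gap: -0.001
gripper_force: 0.0
```

Request:
{"op": "move_arm", "data": {"commands": "0 0 35 0 0 0 -1; 0 0 57 0 0 0 -1; -20 0 57 0 0 0 -1; -40 0 57 0 0 0 -1; -57 0 55 0 0 0 -1"}}

```text
t: 31.9
tcp_pos: [0.6376, 0.193, 0.0965]
tool_rot: [0.145, 0.989, 0.0, 0.001]
force: [-1.9, -2.1, 12.9]
finger_gap: 0.002
gripper_force: 6.1
```

Request:
{"op": "move_arm", "data": {"commands": "-12 0 -2 0 0 0 -1; -24 0 -4 0 0 0 -1; -31 0 -5 0 0 0 -1; -31 0 -5 0 0 0 -1; -25 0 -50 0 0 0 -1"}}

```text
t: 32.52
tcp_pos: [0.6582, 0.1849, 0.1377]
tool_rot: [0.146, 0.989, -0.001, -0.005]
force: [0.3, -0.2, 0.7]
finger_gap: 0.001
gripper_force: 0.0
```

Request:
{"op": "move_arm", "data": {"commands": "40 -30 -30 0 0 0 -0.2; 60 -80 -30 0 0 0 -0.2; 60 -130 -30 0 0 0 -0.2; 50 -180 -30 0 0 0 -0.2; 50 -180 -30 0 0 0 -0.2"}}

```text
t: 33.15
tcp_pos: [0.5612, 0.0248, 0.172]
tool_rot: [0.148, 0.989, -0.0, -0.0]
force: [0.2, 0.2, -0.2]
finger_gap: 0.4
gripper_force: 0.0
```

```bash
python3 - <<'E'
from h import *
st(); caps()
s=snapshot("top")["image"]; cv2.imwrite("pics/t7.png",s[:,:,::-1])
hsv=cv2.cvtColor(s,cv2.COLOR_RGB2HSV); m=cv2.inRange(hsv,(10,80,90),(28,255,255))
n,l,stt,ce=cv2.connectedComponentsWithStats(m)
for i in range(1,n):
    if 345<ce[i][0]<480 and 205<ce[i][1]<330: print(ce[i].round(1),stt[i][4],r(plane(C["top"],ce[i],.023)))
E
```

```text
t33.15 rack xyz [-13.3 -85.5 172. ] yaw err(y_tool) -0.26 tilt [-0.0008 -0.0005] gap mm 34.0 F [ 0.2  0.2 -0.2] gf 0.0
cap 1 ['132/133', '146/148', '141/141', '137/137', '137/138', '70/71', '92/96', '60/64'] tab r/g 112 111
cap 2 ['117/118', '119/120', '67/69', '49/121', '187/189', '175/176', '177/178', '179/180'] tab r/g 34 37
cap 3 ['111/113', '116/118', '68/70', '39/119', '184/188', '177/178', '178/179', '178/179'] tab r/g 36 37
cap 4 ['110/111', '109/111', '71/72', '51/132', '188/189', '175/176', '177/178', '184/185'] tab r/g 35 37
[377.5 231.9] 17 [  45.5 -268.    23. ]
[435.6 239.1] 16 [  90.8 -426.3   23. ]
[375.8 276.2] 16 [ -73.6 -309.8   23. ]
[420.8 282.2] 18 [ -40.2 -430.5   23. ]
```

Request:
{"op": "move_arm", "data": {"commands": "-15 -50 0 0 0 0.26 -0.2; -30 -100 20 0 0 0.26 -0.2; -45 -150 45 0 0 0.26 -0.2; -58 -182 72 0 0 0.26 -0.2; -58 -182 72 0 0 0.26 -0.2", "grip_force": 40}}

```text
t: 33.88
tcp_pos: [0.5645, -0.1638, 0.0978]
tool_rot: [0.149, 0.989, 0.001, -0.002]
force: [-0.2, -0.0, 0.6]
finger_gap: 0.4
gripper_force: 0.0
```

Request:
{"op": "move_arm", "data": {"commands": "0 0 0 0 0 0 -0.2; 0 0 0 0 0 0 -0.2; 0 0 0 0 0 0 -0.2; 0 0 0 0 0 0 -0.2; 0 0 0 0 0 0 -0.2"}}

```text
t: 34.5
tcp_pos: [0.565, -0.1632, 0.1004]
tool_rot: [0.148, 0.989, -0.0, 0.0]
force: [0.5, -0.6, -0.7]
finger_gap: 0.404
gripper_force: 0.0
```

```bash
python3 - <<'E'
from h import *
st(); caps(); print(rel(w(45.3,-267.6,17.5)))
s=snapshot("wrist"); np.set_printoptions(precision=4,suppress=True); c=cam(s)
im=s["image"]; cv2.imwrite("pics/w8.png",im[:,:,::-1])
print("proj stub top",proj(c,w(45.3,-267.6,28)),"tcp axis",proj(c,telemetry.sense()["tcp_pos"]))
hsv=cv2.cvtColor(im,cv2.COLOR_RGB2HSV); m=cv2.inRange(hsv,(10,80,90),(28,255,255))
n,l,stt,ce=cv2.connectedComponentsWithStats(m)
for i in range(1,n):
    if stt[i][4]>25: print(ce[i].round(1),stt[i],r(plane(c,ce[i],.023)))
E
```

```text
t34.50 rack xyz [  44.6 -264.4  100.4] yaw err(y_tool) -0.24 tilt [ 0.0004 -0.0002] gap mm 34.3 F [ 0.5 -0.6 -0.7] gf 0.0
cap 1 ['139/140', '153/155', '148/147', '144/144', '196/196', '186/187', '189/191', '186/186'] tab r/g 118 118
cap 2 ['123/125', '125/127', '72/73', '52/128', '195/196', '182/183', '185/185', '187/187'] tab r/g 36 38
cap 3 ['118/119', '123/124', '71/73', '42/125', '191/195', '184/185', '185/187', '186/187'] tab r/g 37 39
cap 4 ['116/117', '116/117', '74/76', '55/139', '195/196', '183/184', '184/185', '192/192'] tab r/g 38 40
[-0.7177281  -3.10426288 82.82896603]
proj stub top [318.9667 259.407 ] tcp axis [325.4909 321.8001]
[225.7  29.4] [210  14  31  32 529] [ -71.2 -311.8   23. ]
[  6.  103.8] [  0  90  13  27 220] [ -37.8 -426.1   23. ]
[602.6 204. ] [592 195  18  20 211] [  15.6 -112.4   23. ]
[314.8 256.8] [303 245  24  27 406] [  45.6 -270.    23. ]
[ 54.7 329.2] [ 38 317  32  27 502] [  91.4 -427.9   23. ]
[335.6 436.1] [ 282  418  102   39 2503] [ 172.5 -257.4   23. ]
```

All four caps are open. Pick the first attenuator.

Request:
{"op": "move_arm", "data": {"commands": "-0.8 -4.4 30 0 0 0 -0.2; -0.8 -4.4 60 0 0 0 -0.2; -0.8 -4.4 80 0 0 0 -0.2; -0.8 -4.4 83 0 0 0 -0.2; -0.8 -4.4 83 0 0 0 -0.2"}}

```text
t: 35.22
tcp_pos: [0.5647, -0.1681, 0.0174]
tool_rot: [0.148, 0.989, -0.0, 0.0]
force: [1.1, 0.1, 0.5]
finger_gap: 0.405
gripper_force: 0.0
```

```bash
python3 - <<'E'
from h import *
st()
E
```

```text
t35.23 rack xyz [  45.6 -269.2   17.4] yaw err(y_tool) -0.27 tilt [ 0.0003 -0.0002] gap mm 34.4 F [1.1 0.1 0.5] gf 0.0
```

Request:
{"op": "move_arm", "data": {"commands": "0 0 0 0 0 0 -1; 0 0 0 0 0 0 -1; 0 0 0 0 0 0 -1; 0 0 -15 0 0 0 -1; 0 0 -50 0 0 0 -1"}}

```text
t: 35.85
tcp_pos: [0.5631, -0.1672, 0.0668]
tool_rot: [0.148, 0.989, 0.001, -0.002]
force: [1.0, -0.2, -1.5]
finger_gap: 0.094
gripper_force: 39.0
```

Request:
{"op": "move_arm", "data": {"commands": "20 20 -40 0 0 0 -1; 35 55 -63 0 0 0 -1; 45.6 100 -63 0 0 0 -1; 45.6 140 -63 0 0 0 -1; 45.6 170 -63 0 0 0 -1"}}

```text
t: 36.48
tcp_pos: [0.5706, 0.0098, 0.1312]
tool_rot: [0.147, 0.989, 0.0, 0.0]
force: [-0.6, -0.1, -0.2]
finger_gap: 0.1
gripper_force: 39.0
```

Request:
{"op": "move_arm", "data": {"commands": "0 0 0 0 0 0 -1; 0 0 0 0 0 0 -1; 0 0 0 0 0 0 -1; 0 0 0 0 0 0 -1; 0 0 0 0 0 0 -1"}}

```text
t: 37.1
tcp_pos: [0.5705, 0.0074, 0.1301]
tool_rot: [0.149, 0.989, -0.0, -0.0]
force: [-0.3, 0.3, -0.6]
finger_gap: 0.1
gripper_force: 39.0
```

```bash
python3 - <<'E'
from h import *
st(); print(rel(w(0,-99,57)))
E
```

```text
t37.10 rack xyz [  0.6 -99.4 130.1] yaw err(y_tool) -0.32 tilt [-0.0002  0.    ] gap mm 8.5 F [-0.3  0.3 -0.6] gf 39.0
[ 0.57672876  0.44589837 73.08429457]
```

Request:
{"op": "move_arm", "data": {"commands": "0.6 0.4 30 0 0 0 -1; 0.6 0.4 55 0 0 0 -1; 0.6 0.4 70 0 0 0 -1; 0.6 0.4 73 0 0 0 -1; 0.6 0.4 73 0 0 0 -1"}}

```text
t: 37.72
tcp_pos: [0.5705, 0.0085, 0.0574]
tool_rot: [0.148, 0.989, 0.0, 0.0]
force: [0.2, 0.2, 0.5]
finger_gap: 0.098
gripper_force: 39.0
```

Request:
{"op": "move_arm", "data": {"commands": "0 0 0 0 0 0 -1; 0 0 0 0 0 0 -0.5; 0 0 0 0 0 0 -0.5; 0 0 -25 0 0 0 -0.5; 0 0 -73 0 0 0 -0.5"}}

```text
t: 38.35
tcp_pos: [0.5686, 0.0088, 0.1293]
tool_rot: [0.148, 0.989, 0.0, -0.002]
force: [1.0, 0.2, 0.4]
finger_gap: 0.248
gripper_force: 0.0
```

Request:
{"op": "move_arm", "data": {"commands": "15 -40 0 0 0 0.3 -0.3; 30 -85 0 0 0 0.3 -0.2; 45 -130 0 0 0 0.3 -0.2; 60 -175 20 0 0 0.3 -0.2; 72 -211.5 50 0 0 0.3 -0.2"}}

```text
t: 38.98
tcp_pos: [0.4394, -0.1745, 0.0808]
tool_rot: [0.151, 0.989, -0.001, 0.002]
force: [0.9, -0.4, -0.6]
finger_gap: 0.392
gripper_force: 0.0
```

Request:
{"op": "move_arm", "data": {"commands": "0 0 0 0 0 0 -0.2; 0 0 30 0 0 0 -0.2; 0 0 55 0 0 0 -0.2; 0 0 62.5 0 0 0 -0.2; 0 0 62.5 0 0 0 -0.2"}}

```text
t: 39.6
tcp_pos: [0.4399, -0.1722, 0.0179]
tool_rot: [0.15, 0.989, -0.0, 0.0]
force: [0.3, -0.1, 0.6]
finger_gap: 0.398
gripper_force: 0.0
```

```bash
python3 - <<'E'
from h import *
st(); print(rel(w(-72,-310.5,17.5)))
s=snapshot("wrist"); c=cam(s);im=s["image"]
hsv=cv2.cvtColor(im,cv2.COLOR_RGB2HSV); m=cv2.inRange(hsv,(10,80,90),(28,255,255))
n,l,stt,ce=cv2.connectedComponentsWithStats(m)
for i in range(1,n):
    if stt[i][4]>60: print(ce[i].round(1),stt[i],r(plane(c,ce[i],.023)))
s=snapshot("side")["image"]
hsv=cv2.cvtColor(s,cv2.COLOR_RGB2HSV); m=cv2.inRange(hsv,(10,80,90),(28,255,255))
n,l,stt,ce=cv2.connectedComponentsWithStats(m)
for i in range(1,n):
    if 280<ce[i][0]<460 and 170<ce[i][1]<370 and stt[i][4]>3: print("side",ce[i].round(1),stt[i][4])
E
```

```text
t39.60 rack xyz [ -72.7 -309.1   17.9] yaw err(y_tool) -0.51 tilt [ 0.0002 -0.0001] gap mm 33.8 F [ 0.3 -0.1  0.6] gf 0.0
[-0.71771331 -1.42333693  0.3556777 ]
[316.8 327.4] [ 299  308   36   44 1071] [ -73.2 -312.5   23. ]
[ 22.5 402.3] [   0  383   46   45 1099] [ -40.2 -431.9   23. ]
side [450.6 266.1] 652
side [428. 325.] 38
side [366.8 337.1] 38
```

Request:
{"op": "move_arm", "data": {"commands": "0 0 0 0 0 0 -1; 0 0 0 0 0 0 -1; 0 0 0 0 0 0 -1; 0 0 -15 0 0 0 -1; 0 0 -55 0 0 0 -1"}}

```text
t: 40.33
tcp_pos: [0.4381, -0.1719, 0.0725]
tool_rot: [0.151, 0.989, 0.001, -0.002]
force: [0.2, -0.9, 0.0]
finger_gap: 0.097
gripper_force: 39.0
```

Request:
{"op": "move_arm", "data": {"commands": "-10 40 -30 0 0 -0.5 -1; -20 90 -57 0 0 -0.5 -1; -35 145 -57 0 0 -0.5 -1; -50 200 -57 0 0 -0.5 -1; -65 250 -57 0 0 -0.5 -1"}}

```text
t: 40.95
tcp_pos: [0.5763, 0.0486, 0.1306]
tool_rot: [0.146, 0.989, -0.0, 0.0]
force: [0.2, -0.8, -1.3]
finger_gap: 0.096
gripper_force: 39.0
```

Request:
{"op": "move_arm", "data": {"commands": "-7.7 26 0 0 0 0 -1; -7.7 26 0 0 0 0 -1; -7.7 26 0 0 0 0 -1; -7.7 26 0 0 0 0 -1; -7.7 26 0 0 0 0 -1"}}

```text
t: 41.58
tcp_pos: [0.5903, 0.0684, 0.1298]
tool_rot: [0.147, 0.989, -0.0, -0.0]
force: [0.2, -0.4, -0.1]
finger_gap: 0.099
gripper_force: 39.0
```

```bash
python3 - <<'E'
from h import *
st(); print(rel(w(0,-33,57)))
E
```

```text
t41.58 rack xyz [  2.  -35.3 129.8] yaw err(y_tool) -0.15 tilt [-0.0004 -0.0001] gap mm 8.4 F [ 0.2 -0.4 -0.1] gf 39.0
[ 1.97129567  2.34047075 72.75578517]
```

Request:
{"op": "move_arm", "data": {"commands": "2 2.3 30 0 0 0 -1; 2 2.3 55 0 0 0 -1; 2 2.3 70 0 0 0 -1; 2 2.3 73 0 0 0 -1; 2 2.3 73 0 0 0 -1"}}

```text
t: 42.2
tcp_pos: [0.5899, 0.072, 0.057]
tool_rot: [0.146, 0.989, 0.0, 0.0]
force: [0.0, 0.6, -0.1]
finger_gap: 0.102
gripper_force: 39.0
```

Request:
{"op": "move_arm", "data": {"commands": "0 0 0 0 0 0 -1; 0 0 0 0 0 0 -0.5; 0 0 0 0 0 0 -0.5; 0 0 -25 0 0 0 -0.5; 0 0 -73 0 0 0 -0.5"}}

```text
t: 42.82
tcp_pos: [0.5879, 0.0722, 0.1287]
tool_rot: [0.146, 0.989, -0.0, -0.002]
force: [0.5, -0.6, 0.5]
finger_gap: 0.253
gripper_force: 0.0
```

Request:
{"op": "move_arm", "data": {"commands": "5 -50 0 0 0 -0.2 -0.3; 10 -100 0 0 0 -0.2 -0.2; 15 -150 0 0 0 -0.2 -0.2; 20 -205 0 0 0 -0.2 -0.2; 25 -260 0 0 0 -0.2 -0.2"}}

```text
t: 43.45
tcp_pos: [0.4898, -0.171, 0.13]
tool_rot: [0.144, 0.99, -0.0, 0.0]
force: [1.7, -0.2, 0.4]
finger_gap: 0.402
gripper_force: 0.0
```

Request:
{"op": "move_arm", "data": {"commands": "5 -50 0 0 0 0 -0.2; 10 -100 0 0 0 0 -0.2; 14.8 -137.8 20 0 0 0 -0.2; 14.8 -137.8 50 0 0 0 -0.2; 14.8 -137.8 50 0 0 0 -0.2"}}

```text
t: 44.08
tcp_pos: [0.4352, -0.2966, 0.0782]
tool_rot: [0.145, 0.989, 0.001, -0.002]
force: [-1.5, -0.0, 0.8]
finger_gap: 0.403
gripper_force: 0.0
```

```bash
cat >> h.py <<'E'
def brass():
    s=snapshot("wrist"); c=cam(s)
    m=cv2.inRange(cv2.cvtColor(s["image"],cv2.COLOR_RGB2HSV),(10,80,90),(28,255,255))
    n,l,stt,ce=cv2.connectedComponentsWithStats(m)
    for i in range(1,n):
        if stt[i][4]>60: print("wrist",ce[i].round(1),stt[i][4],r(plane(c,ce[i],.023)))
    for nm in ("side","top"):
        s=snapshot(nm)["image"]; m=cv2.inRange(cv2.cvtColor(s,cv2.COLOR_RGB2HSV),(10,80,90),(28,255,255))
        n,l,stt,ce=cv2.connectedComponentsWithStats(m)
        for i in range(1,n):
            q=r(plane(C[nm],ce[i],.023))
            if 5<stt[i][4]<100 and abs(q[0])<200 and -520<q[1]<-130: print(nm,ce[i].round(1),stt[i][4],q)
E
python3 - <<'E'
from h import *
st(); print(rel(w(-39.8,-430.8,17.5))); brass(); caps()
E
```

```text
t44.08 rack xyz [ -41.3 -429.5   78.2] yaw err(y_tool) 0.07 tilt [-0.0033  0.0035] gap mm 34.3 F [-1.5 -0.   0.8] gf 0.0
[-1.7338219  -1.42261231 60.67063597]
wrist [316.5 272.7] 509 [ -39.7 -433.6   23. ]
side [428. 325.] 38 [  89.7 -431.1   23. ]
side [366.9 337.2] 37 [ -40.6 -434.6   23. ]
cap 1 ['142/143', '156/158', '150/150', '134/134', '64/76', '57/70', '57/70', '57/70'] tab r/g 121 120
cap 2 ['126/128', '128/130', '73/75', '54/131', '183/185', '69/81', '57/70', '57/70'] tab r/g 38 41
cap 3 ['120/122', '126/127', '74/75', '44/128', '194/199', '185/186', '137/142', '110/116'] tab r/g 39 41
cap 4 ['119/120', '118/119', '76/78', '57/142', '199/200', '186/187', '154/156', '63/72'] tab r/g 41 42
```

Request:
{"op": "move_arm", "data": {"commands": "-1.5 -2.3 30 0 0 0 -0.2; -1.5 -2.3 55 0 0 0 -0.2; -1.5 -2.3 60.7 0 0 0 -0.2; -1.5 -2.3 60.7 0 0 0 -0.2; -1.5 -2.3 60.7 0 0 0 -1"}}

```text
t: 44.9
tcp_pos: [0.4382, -0.3003, 0.02]
tool_rot: [0.144, 0.99, -0.001, 0.001]
force: [-0.7, 0.2, -0.5]
finger_gap: 0.199
gripper_force: 0.0
```

Request:
{"op": "move_arm", "data": {"commands": "0 0 0 0 0 0 -1; 0 0 0 0 0 0 -1; 0 0 0 0 0 0 -1; 0 0 -15 0 0 0 -1; 0 0 -55 0 0 0 -1"}}

```text
t: 45.52
tcp_pos: [0.4363, -0.2989, 0.0736]
tool_rot: [0.145, 0.989, 0.001, -0.002]
force: [1.0, -0.6, -0.2]
finger_gap: 0.095
gripper_force: 39.0
```

Request:
{"op": "move_arm", "data": {"commands": "-4 40 -30 0 0 0 -1; -8 90 -57.5 0 0 0 -1; -12 145 -57.5 0 0 0 -1; -16 200 -57.5 0 0 0 -1; -20 255 -57.5 0 0 0 -1"}}

```text
t: 46.15
tcp_pos: [0.53, -0.0597, 0.1324]
tool_rot: [0.145, 0.989, -0.0, 0.0]
force: [0.9, -0.4, -1.1]
finger_gap: 0.094
gripper_force: 39.0
```

Request:
{"op": "move_arm", "data": {"commands": "-5 55 0 0 0 0 -1; -10 110 0 0 0 0 -1; -15 165 0 0 0 0 -1; -19.8 210 0 0 0 0 -1; -19.8 210 0 0 0 0 -1"}}

```text
t: 46.78
tcp_pos: [0.6094, 0.1374, 0.1321]
tool_rot: [0.142, 0.99, 0.0, 0.001]
force: [0.7, -0.2, 0.1]
finger_gap: 0.096
gripper_force: 39.1
```

```bash
python3 - <<'E'
from h import *
st(); print(rel(w(0,33,57)))
E
```

```text
t46.77 rack xyz [  0.4  36.2 132.1] yaw err(y_tool) 0.4 tilt [0.002  0.0004] gap mm 8.2 F [ 0.7 -0.2  0.1] gf 39.1
[ 0.57408291 -3.29295304 75.13788112]
```

Request:
{"op": "move_arm", "data": {"commands": "0 0 0 0 0 0 -1; 0 0 20 0 0 0 -1; 0 0 40 0 0 0 -1; 0 0 40 0 0 0 -1; 0 0 40 0 0 0 -1"}}

```text
t: 47.4
tcp_pos: [0.6088, 0.1333, 0.0921]
tool_rot: [0.145, 0.989, -0.0, 0.0]
force: [-0.3, -0.4, -0.6]
finger_gap: 0.09
gripper_force: 39.1
```

```bash
python3 - <<'E'
from h import *
st(); print(rel(w(0,33,57)))
E
```

```text
t47.40 rack xyz [ 1.  32.1 92.1] yaw err(y_tool) 0.06 tilt [ 0.0005 -0.0001] gap mm 7.7 F [-0.3 -0.4 -0.6] gf 39.1
[ 1.04197622  0.88626097 35.12090947]
```

Request:
{"op": "move_arm", "data": {"commands": "1 0.9 20 0 0 0 -1; 1 0.9 35 0 0 0 -1; 1 0.9 35 0 0 0 -1; 1 0.9 35 0 0 0 -0.5; 1 0.9 35 0 0 0 -0.5"}}

```text
t: 48.02
tcp_pos: [0.6086, 0.1355, 0.0572]
tool_rot: [0.145, 0.989, 0.0, 0.001]
force: [-0.1, -0.1, -0.2]
finger_gap: 0.249
gripper_force: 0.0
```

Request:
{"op": "move_arm", "data": {"commands": "0 0 0 0 0 0 -0.5; 0 0 -25 0 0 0 -0.5; 0 0 -73 0 0 0 -0.5; -10 -50 -73 0 0 0 -0.3; -20 -105 -73 0 0 0 -0.2"}}

```text
t: 48.65
tcp_pos: [0.5978, 0.0288, 0.1308]
tool_rot: [0.143, 0.99, -0.0, 0.002]
force: [0.9, -0.6, -0.5]
finger_gap: 0.403
gripper_force: 0.0
```

Request:
{"op": "move_arm", "data": {"commands": "-11 -55 0 0 0 0 -0.2; -22 -110 0 0 0 0 -0.2; -33 -165 0 0 0 0 -0.2; -44 -220 0 0 0 0 -0.2; -55 -275 0 0 0 0 -0.2"}}

```text
t: 49.28
tcp_pos: [0.5709, -0.252, 0.1298]
tool_rot: [0.145, 0.989, -0.0, 0.0]
force: [1.7, 0.9, 0.1]
finger_gap: 0.401
gripper_force: 0.0
```

Request:
{"op": "move_arm", "data": {"commands": "-10 -50 0 0 0 0 -0.2; -16.5 -80.5 10 0 0 0 -0.2; -16.5 -80.5 50 0 0 0 -0.2; -16.5 -80.5 50 0 0 0 -0.2; -16.5 -80.5 50 0 0 0 -0.2"}}

```text
t: 49.9
tcp_pos: [0.5643, -0.3318, 0.0802]
tool_rot: [0.144, 0.99, -0.0, 0.0]
force: [0.6, -1.1, 1.1]
finger_gap: 0.398
gripper_force: 0.0
```

```bash
python3 - <<'E'
from h import *
st(); print(rel(w(91.5,-427.8,17.5))); brass(); caps()
E
```

```text
t49.90 rack xyz [  92.5 -426.    80.2] yaw err(y_tool) 0.17 tilt [ 0.0005 -0.0004] gap mm 33.8 F [ 0.6 -1.1  1.1] gf 0.0
[ 1.04340275 -1.76248567 62.73214679]
wrist [318.2 265.6] 494 [  91.2 -429.4   23. ]
wrist [589.6 397.9] 2771 [ 173.4 -271.    23. ]
wrist [633.9 462.1] 303 [ 221.  -233.8   23. ]
side [428. 325.] 38 [  89.7 -431.1   23. ]
cap 1 ['139/141', '154/155', '148/148', '145/145', '196/197', '186/187', '190/191', '186/187'] tab r/g 119 119
cap 2 ['124/126', '126/128', '72/74', '52/128', '196/197', '183/184', '185/186', '187/188'] tab r/g 38 40
cap 3 ['118/120', '123/125', '72/74', '42/126', '192/196', '185/186', '186/188', '187/187'] tab r/g 38 41
cap 4 ['116/117', '116/117', '75/76', '55/140', '196/197', '184/185', '185/186', '192/193'] tab r/g 38 40
```

Request:
{"op": "move_arm", "data": {"commands": "1 -1.8 30 0 0 0 -0.2; 1 -1.8 55 0 0 0 -0.2; 1 -1.8 62.7 0 0 0 -0.2; 1 -1.8 62.7 0 0 0 -0.2; 1 -1.8 62.7 0 0 0 -1"}}

```text
t: 50.72
tcp_pos: [0.5633, -0.334, 0.018]
tool_rot: [0.144, 0.99, -0.001, 0.001]
force: [0.2, 0.7, 0.7]
finger_gap: 0.198
gripper_force: 0.0
```

Request:
{"op": "move_arm", "data": {"commands": "0 0 0 0 0 0 -1; 0 0 0 0 0 0 -1; 0 0 0 0 0 0 -1; 0 0 -15 0 0 0 -1; 0 0 -55 0 0 0 -1"}}

```text
t: 51.35
tcp_pos: [0.5606, -0.3321, 0.0704]
tool_rot: [0.145, 0.989, 0.002, -0.003]
force: [1.1, -0.3, -0.7]
finger_gap: 0.1
gripper_force: 39.0
```

Request:
{"op": "move_arm", "data": {"commands": "10 40 -30 0 0 0 -1; 20 90 -57.5 0 0 0 -1; 32 145 -57.5 0 0 0 -1; 44 200 -57.5 0 0 0 -1; 56 255 -57.5 0 0 0 -1"}}

```text
t: 51.98
tcp_pos: [0.5815, -0.0714, 0.13]
tool_rot: [0.145, 0.989, -0.0, 0.0]
force: [-0.2, 0.2, -0.3]
finger_gap: 0.094
gripper_force: 39.0
```

Request:
{"op": "move_arm", "data": {"commands": "10 55 0 0 0 0 -1; 20 110 0 0 0 0 -1; 30 165 0 0 0 0 -1; 35.5 220 0 0 0 0 -1; 35.5 271.8 0 0 0 0 -1"}}

```text
t: 52.6
tcp_pos: [0.6249, 0.1994, 0.1297]
tool_rot: [0.144, 0.99, -0.0, -0.0]
force: [1.0, 0.1, 0.0]
finger_gap: 0.094
gripper_force: 39.0
```

Request:
{"op": "move_arm", "data": {"commands": "0 0 0 0 0 0 -1; 0 0 20 0 0 0 -1; 0 0 40 0 0 0 -1; 0 0 40 0 0 0 -1; 0 0 40 0 0 0 -1"}}

```text
t: 53.22
tcp_pos: [0.6256, 0.1969, 0.0893]
tool_rot: [0.145, 0.989, -0.0, -0.0]
force: [-0.3, -0.5, -0.4]
finger_gap: 0.103
gripper_force: 39.1
```

```bash
python3 - <<'E'
from h import *
st(); print(rel(w(0,99,57)))
E
```

```text
t53.23 rack xyz [-1.2 97.9 89.3] yaw err(y_tool) 0.09 tilt [-0.     -0.0001] gap mm 8.8 F [-0.3 -0.5 -0.4] gf 39.1
[-1.22818606  1.1342707  32.34727957]
```

Request:
{"op": "move_arm", "data": {"commands": "-1.2 1 20 0 0 0 -1; -1.2 1 32 0 0 0 -1; -1.2 1 32 0 0 0 -1; -1.2 1 32 0 0 0 -0.5; -1.2 1 32 0 0 0 -0.5"}}

```text
t: 53.85
tcp_pos: [0.6274, 0.1983, 0.0578]
tool_rot: [0.145, 0.99, 0.0, 0.001]
force: [0.7, 0.9, -0.1]
finger_gap: 0.249
gripper_force: 0.0
```

Request:
{"op": "move_arm", "data": {"commands": "0 0 0 0 0 0 -0.5; 0 0 -25 0 0 0 -0.5; 0 0 -80 0 0 0 -1; 50 -50 -120 0 0 0 -1; 80 -99 -150 0 0 0 -1"}}

```text
t: 54.48
tcp_pos: [0.5353, 0.1375, 0.199]
tool_rot: [0.144, 0.99, 0.0, 0.001]
force: [0.5, 0.3, 1.0]
finger_gap: 0.006
gripper_force: 0.0
```

Request:
{"op": "move_arm", "data": {"commands": "0 0 0 0 0 0 -1; 0 0 0 0 0 0 -1; 0 0 0 0 0 0 -1; 0 0 0 0 0 0 -1; 0 0 0 0 0 0 -1"}}

```text
t: 55.1
tcp_pos: [0.5363, 0.138, 0.1967]
tool_rot: [0.144, 0.99, -0.0, -0.001]
force: [0.0, -0.1, -0.6]
finger_gap: 0.001
gripper_force: 0.0
```

```bash
python3 - <<'E'
from h import *
st(); s=snapshot("wrist"); im=s["image"][:,:,::-1]; c=cam(s)
u=np.array([proj(c,w(x,y,50)) for x in(-40,40) for y in (-140,140)]); print(u.round())
x0,y0=np.maximum(u.min(0).astype(int)-10,0); x1,y1=u.max(0).astype(int)+10
cv2.imwrite("pics/w9.png",crop(im,x0,y0,min(x1,640)-x0,min(y1+60,480)-y0,2))
caps(); brass()
E
```

```text
t55.10 rack xyz [-69.8  15.7 196.7] yaw err(y_tool) 0.17 tilt [-0.001 -0.   ] gap mm 0.1 F [ 0.  -0.1 -0.6] gf 0.0
[[117. 261.]
 [489. 262.]
 [132. 353.]
 [476. 354.]]
cap 1 ['131/132', '145/147', '140/140', '136/136', '187/188', '177/178', '181/182', '177/178'] tab r/g 112 111
cap 2 ['116/117', '118/120', '67/68', '48/121', '186/188', '173/174', '176/177', '178/179'] tab r/g 34 35
cap 3 ['111/112', '115/117', '66/69', '38/118', '182/186', '176/177', '177/178', '177/178'] tab r/g 35 37
cap 4 ['109/110', '108/109', '69/71', '51/131', '187/188', '174/175', '176/177', '183/184'] tab r/g 35 37
wrist [260.7 301.7] 174 [  6.7 -37.6  23. ]
wrist [344.5 300.6] 146 [ 5.5 33.5 23. ]
wrist [425.8 301.8] 172 [  6.5 102.6  23. ]
wrist [181.2 305.8] 190 [  10.8 -105.6   23. ]
wrist [ 42.1 457.1] 862 [ 174.4 -258.2   23. ]
```

View pics/w9.png

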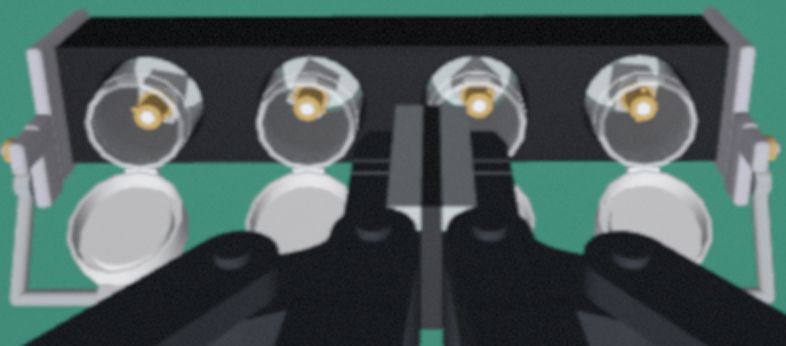

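The wrist view shows one brass stub in each vial, at (148,112), (308,105), (479,103), (643,105), all caps open, and the bench clear of attenuators. Close cap 1 by sweeping it over from behind.

Request:
{"op": "move_arm", "data": {"commands": "-50 27 10 0 0 0 -1; -100 55 25 0 0 0 -1; -150 83.3 50 0 0 0 -1; -150 83.3 57 0 0 0 -1; -150 83.3 57 0 0 0 -1"}}

```text
t: 55.98
tcp_pos: [0.7021, 0.1744, 0.1388]
tool_rot: [0.145, 0.99, -0.001, -0.002]
force: [0.2, -0.6, 0.7]
finger_gap: 0.001
gripper_force: 0.0
```

Request:
{"op": "move_arm", "data": {"commands": "0 0 0 0 0 0 -1; 0 0 25 0 0 0 -1; 0 0 48 0 0 0 -1; 0 0 48 0 0 0 -1; 0 0 48 0 0 0 -1"}}

```text
t: 56.6
tcp_pos: [0.7043, 0.1746, 0.0946]
tool_rot: [0.145, 0.989, 0.0, 0.001]
force: [0.8, -0.7, 1.4]
finger_gap: 0.001
gripper_force: 0.0
```

```bash
python3 - <<'E'
from h import *
s=st(); x,y,z=r(s["tcp_pos"]); z=s["tcp_pos"][2]*1e3
for th in (110,90,75,60,45,30,20,10,5):
    t=np.radians(th); X=33-45*np.cos(t)+8.5*np.sin(t); Z=52+45*np.sin(t)+8.5*np.cos(t); print(th,round(x-X,1),round(99-y,1),round(z-Z,1))
E
```

```text
t56.60 rack xyz [80.5 99.2 94.6] yaw err(y_tool) 0.14 tilt [0.0027 0.0002] gap mm 0.1 F [ 0.8 -0.7  1.4] gf 0.0
110 24.1 -0.2 3.2
90 39.0 -0.2 -2.4
75 50.9 -0.2 -3.1
60 62.6 -0.2 -0.6
45 73.3 -0.2 4.8
30 82.2 -0.2 12.8
20 86.9 -0.2 19.2
10 90.3 -0.2 26.4
5 91.6 -0.2 30.2
```

Request:
{"op": "move_arm", "data": {"commands": "12 0 2 0 0 0 -1; 24 0 3 0 0 0 -1; 32 0 1 0 0 0 -1; 39 0 -2 0 0 0 -1; 51 0 -3 0 0 0 -1"}}

```text
t: 57.22
tcp_pos: [0.6548, 0.1893, 0.0959]
tool_rot: [0.145, 0.989, 0.0, 0.001]
force: [0.3, -1.6, -1.1]
finger_gap: -0.001
gripper_force: 0.2
```

Request:
{"op": "move_arm", "data": {"commands": "11.7 0 2.4 0 0 0 -1; 22.4 0 7.8 0 0 0 -1; 31.3 0 15.8 0 0 0 -1; 36 0 22.2 0 0 0 -1; 39.4 0 29.4 0 0 0 -1"}}

```text
t: 57.85
tcp_pos: [0.6168, 0.2005, 0.0655]
tool_rot: [0.145, 0.99, -0.0, -0.0]
force: [-0.6, -0.2, 9.7]
finger_gap: 0.002
gripper_force: 5.7
```

```bash
python3 - <<'E'
from h import *
st(); caps()
E
```

```text
t57.85 rack xyz [-10.8  98.8  65.5] yaw err(y_tool) 0.14 tilt [-0.0003 -0.0001] gap mm 0.1 F [-0.6 -0.2  9.7] gf 5.7
cap 1 ['220/225', '202/207', '221/225', '145/146', '82/131', '36/135', '37/135', '36/135'] tab r/g 129 130
cap 2 ['117/119', '119/121', '67/69', '49/121', '187/189', '174/176', '177/178', '179/180'] tab r/g 34 36
cap 3 ['111/113', '116/118', '67/69', '40/119', '183/188', '177/178', '178/179', '178/179'] tab r/g 34 37
cap 4 ['109/111', '109/111', '70/72', '52/132', '188/189', '176/176', '177/178', '184/185'] tab r/g 35 37
```

Request:
{"op": "move_arm", "data": {"commands": "3 0 3 0 0 0 -1; 4 0 6 0 0 0 -1; 4 0 8 0 0 0 -1; 4 0 9 0 0 0 -1; 4 0 9 0 0 0 -1"}}

```text
t: 58.52
tcp_pos: [0.6134, 0.2015, 0.0604]
tool_rot: [0.144, 0.99, -0.0, 0.0]
force: [-4.9, -0.6, 18.0]
finger_gap: 0.001
gripper_force: 8.9
```

```bash
python3 - <<'E'
from h import *
st()
E
```

```text
t58.52 rack xyz [-14.3  98.8  60.4] yaw err(y_tool) 0.15 tilt [ 0.0008 -0.0001] gap mm 0.1 F [-4.9 -0.6 18. ] gf 8.9
```

Cap 1 is at 60.4 mm with 18 N, so it has snapped shut. On to cap 2.

Request:
{"op": "move_arm", "data": {"commands": "0 0 -40 0 0 0 -1; 0 0 -85 0 0 0 -1; -35 -25 -85 0 0 -0.1 -1; -70 -50 -85 0 0 -0.1 -1; -94.8 -65.8 -85 0 0 -0.1 -1"}}

```text
t: 59.15
tcp_pos: [0.6864, 0.1097, 0.1422]
tool_rot: [0.144, 0.99, -0.0, 0.0]
force: [0.3, 0.3, -0.6]
finger_gap: -0.003
gripper_force: 0.0
```

Request:
{"op": "move_arm", "data": {"commands": "0 0 0 0 0 0 -1; 0 0 25 0 0 0 -1; 0 0 48 0 0 0 -1; 0 0 48 0 0 0 -1; 0 0 48 0 0 0 -1"}}

```text
t: 59.78
tcp_pos: [0.6852, 0.1122, 0.0947]
tool_rot: [0.143, 0.99, 0.0, 0.0]
force: [1.3, 0.0, 0.7]
finger_gap: -0.0
gripper_force: 0.0
```

```bash
python3 - <<'E'
from h import *
st(); caps()
E
```

```text
t59.77 rack xyz [80.2 34.  94.7] yaw err(y_tool) 0.28 tilt [0.0005 0.0002] gap mm -0.0 F [1.3 0.  0.7] gf 0.0
cap 1 ['226/231', '226/231', '222/227', '133/134', '82/132', '37/135', '37/135', '36/135'] tab r/g 215 220
cap 2 ['117/119', '119/121', '68/69', '49/122', '188/189', '175/177', '178/179', '180/180'] tab r/g 35 37
cap 3 ['112/113', '117/118', '68/70', '39/119', '184/188', '177/178', '179/180', '179/180'] tab r/g 33 35
cap 4 ['110/112', '110/111', '70/72', '52/133', '188/189', '176/177', '177/179', '185/186'] tab r/g 34 36
```

Request:
{"op": "move_arm", "data": {"commands": "12 -1 2 0 0 0.3 -1; 24 -1 3 0 0 0.3 -1; 32 -1 1 0 0 0.3 -1; 39 -1 -2 0 0 0.3 -1; 51 -1 -3 0 0 0.3 -1"}}

```text
t: 60.45
tcp_pos: [0.6361, 0.125, 0.0975]
tool_rot: [0.146, 0.989, 0.0, 0.001]
force: [0.7, 0.2, -0.4]
finger_gap: -0.004
gripper_force: 0.2
```

Request:
{"op": "move_arm", "data": {"commands": "11.7 0 2.4 0 0 0 -1; 22.4 0 7.8 0 0 0 -1; 31.3 0 15.8 0 0 0 -1; 36 0 22.2 0 0 0 -1; 39.4 0 29.4 0 0 0 -1"}}

```text
t: 61.08
tcp_pos: [0.5979, 0.1364, 0.0669]
tool_rot: [0.146, 0.989, -0.0, -0.0]
force: [0.5, 0.6, 0.7]
finger_gap: 0.003
gripper_force: 0.3
```

Request:
{"op": "move_arm", "data": {"commands": "3 0 3 0 0 0 -1; 4 0 6 0 0 0 -1; 4 0 8 0 0 0 -1; 4 0 9 0 0 0 -1; 4 0 9 0 0 0 -1"}}

```text
t: 61.7
tcp_pos: [0.5944, 0.1375, 0.0604]
tool_rot: [0.146, 0.989, -0.0, -0.0]
force: [-2.5, -1.1, 13.1]
finger_gap: 0.002
gripper_force: 6.3
```

```bash
python3 - <<'E'
from h import *
st()
E
```

```text
t61.70 rack xyz [-14.   32.   60.4] yaw err(y_tool) -0.06 tilt [-0.0001 -0.    ] gap mm 0.2 F [-2.5 -1.1 13.1] gf 6.3
```

Request:
{"op": "move_arm", "data": {"commands": "0 0 -40 0 0 0 -1; 0 0 -85 0 0 0 -1; -35 -25 -85 0 0 0 -1; -70 -50 -85 0 0 0 -1; -94.5 -65.3 -85 0 0 0 -1"}}

```text
t: 62.32
tcp_pos: [0.667, 0.046, 0.1435]
tool_rot: [0.147, 0.989, -0.0, 0.0]
force: [0.0, 0.5, -0.4]
finger_gap: -0.0
gripper_force: 0.0
```

Request:
{"op": "move_arm", "data": {"commands": "0 0 0 0 0 0 -1; 0 0 25 0 0 0 -1; 0 0 48 0 0 0 -1; 0 0 48 0 0 0 -1; 0 0 48 0 0 0 -1"}}

```text
t: 62.95
tcp_pos: [0.666, 0.0484, 0.0962]
tool_rot: [0.146, 0.989, 0.0, 0.0]
force: [-0.5, -0.9, 0.8]
finger_gap: 0.003
gripper_force: 0.0
```

Request:
{"op": "move_arm", "data": {"commands": "12 0 2 0 0 0 -1; 24 0 3 0 0 0 -1; 32 0 1 0 0 0 -1; 39 0 -2 0 0 0 -1; 51 0 -3 0 0 0 -1"}}

```text
t: 63.58
tcp_pos: [0.6173, 0.0624, 0.0991]
tool_rot: [0.146, 0.989, 0.0, 0.001]
force: [0.8, -0.4, -0.5]
finger_gap: -0.001
gripper_force: 0.2
```

Request:
{"op": "move_arm", "data": {"commands": "11.7 0 2.4 0 0 0 -1; 22.4 0 7.8 0 0 0 -1; 31.3 0 15.8 0 0 0 -1; 36 0 22.2 0 0 0 -1; 39.4 0 29.4 0 0 0 -1"}}

```text
t: 64.2
tcp_pos: [0.5791, 0.0739, 0.0685]
tool_rot: [0.146, 0.989, -0.0, -0.0]
force: [0.3, -0.1, 1.5]
finger_gap: -0.001
gripper_force: 0.3
```

Request:
{"op": "move_arm", "data": {"commands": "3 0 3 0 0 0 -1; 4 0 6 0 0 0 -1; 4 0 8 0 0 0 -1; 4 0 9.5 0 0 0 -1; 4 0 9.5 0 0 0 -1"}}

```text
t: 64.82
tcp_pos: [0.5756, 0.075, 0.0605]
tool_rot: [0.146, 0.989, -0.0, -0.0]
force: [-2.1, -0.9, 7.1]
finger_gap: 0.0
gripper_force: 3.0
```

```bash
python3 - <<'E'
from h import *
st(); caps()
E
```

```text
t64.83 rack xyz [-14.  -33.2  60.5] yaw err(y_tool) -0.06 tilt [-0.0001  0.    ] gap mm 0.0 F [-2.1 -0.9  7.1] gf 3.0
cap 1 ['79/82', '71/74', '28/30', '37/41', '31/33', '51/55', '61/65', '55/58'] tab r/g 216 220
cap 2 ['24/26', '24/26', '27/28', '57/62', '116/121', '62/71', '46/102', '38/135'] tab r/g 226 231
cap 3 ['204/209', '222/227', '224/230', '88/153', '37/136', '37/136', '37/136', '37/136'] tab r/g 214 219
cap 4 ['111/112', '110/112', '71/72', '52/133', '189/190', '177/178', '178/179', '186/186'] tab r/g 35 37
```

Cap 3 is down too, at 60.5 mm. I'll press 3 mm harder to be sure, then do cap 4.

Request:
{"op": "move_arm", "data": {"commands": "0 0 3 0 0 0 -1; 0 0 3 0 0 0 -1; 0 0 3 0 0 0 -1; 0 0 -30 0 0 0 -1; 0 0 -83 0 0 0 -1"}}

```text
t: 65.5
tcp_pos: [0.5742, 0.075, 0.1422]
tool_rot: [0.146, 0.989, -0.0, -0.002]
force: [0.8, 0.1, 0.4]
finger_gap: -0.0
gripper_force: 0.0
```

Request:
{"op": "move_arm", "data": {"commands": "-35 -25 0 0 0 0 -1; -70 -50 0 0 0 0 -1; -94.5 -65.6 0 0 0 0 -1; -94.5 -65.6 20 0 0 0 -1; -94.5 -65.6 45 0 0 0 -1"}}

```text
t: 66.12
tcp_pos: [0.6479, -0.0159, 0.0976]
tool_rot: [0.147, 0.989, 0.0, 0.001]
force: [-0.0, 0.4, -0.2]
finger_gap: 0.0
gripper_force: 0.0
```

Request:
{"op": "move_arm", "data": {"commands": "12 0 2 0 0 0 -1; 24 0 3 0 0 0 -1; 32 0 1 0 0 0 -1; 39 0 -2 0 0 0 -1; 51 0 -3 0 0 0 -1"}}

```text
t: 66.75
tcp_pos: [0.5988, -0.0004, 0.1018]
tool_rot: [0.146, 0.989, -0.0, 0.001]
force: [0.7, 0.6, -1.1]
finger_gap: 0.002
gripper_force: 0.2
```

Request:
{"op": "move_arm", "data": {"commands": "11.7 0 2.4 0 0 0 -1; 22.4 0 7.8 0 0 0 -1; 31.3 0 15.8 0 0 0 -1; 36 0 22.2 0 0 0 -1; 39.4 0 29.4 0 0 0 -1"}}

```text
t: 67.38
tcp_pos: [0.5603, 0.0111, 0.0706]
tool_rot: [0.146, 0.989, 0.0, -0.0]
force: [1.0, 0.2, 0.6]
finger_gap: 0.004
gripper_force: 0.2
```

Request:
{"op": "move_arm", "data": {"commands": "3 0 3 0 0 0 -1; 4 0 6 0 0 0 -1; 4 0 8 0 0 0 -1; 4 0 11 0 0 0 -1; 4 0 11 0 0 0 -1"}}

```text
t: 68.0
tcp_pos: [0.5573, 0.012, 0.0606]
tool_rot: [0.146, 0.989, -0.0, 0.0]
force: [-0.4, -0.5, 1.9]
finger_gap: -0.0
gripper_force: 1.5
```

```bash
python3 - <<'E'
from h import *
st()
E
```

```text
t68.00 rack xyz [-13.4 -98.8  60.6] yaw err(y_tool) -0.06 tilt [ 0.0009 -0.0002] gap mm -0.0 F [-0.4 -0.5  1.9] gf 1.5
```

Request:
{"op": "move_arm", "data": {"commands": "0 0 4 0 0 0 -1; 0 0 5 0 0 0 -1; 0 0 5 0 0 0 -1; 0 0 5 0 0 0 -1; 0 0 5 0 0 0 -1"}}

```text
t: 68.62
tcp_pos: [0.5574, 0.0121, 0.0601]
tool_rot: [0.146, 0.989, -0.0, 0.001]
force: [-7.9, 0.2, 34.8]
finger_gap: 0.002
gripper_force: 17.2
```

Request:
{"op": "move_arm", "data": {"commands": "0 0 -40 0 0 0 -1; 0 0 -90 0 0 0 -1; -40 35 -90 0 0 0 -1; -80 70 -90 0 0 0 -1; -110 98.8 -90 0 0 0 -1"}}

```text
t: 69.25
tcp_pos: [0.6927, 0.0756, 0.1455]
tool_rot: [0.146, 0.989, 0.0, 0.001]
force: [-1.2, 0.4, -0.7]
finger_gap: 0.003
gripper_force: 0.0
```

```bash
python3 - <<'E'
from h import *
st(); im=snapshot("side")["image"]; caps(im); t=snapshot("top")["image"]
m=np.zeros((550,800,3),np.uint8); m[:,:550]=crop(im[:,:,::-1],285,155,110,110,5); cv2.imwrite("pics/s10.png",m[:,:550])
a=cv2.imread("pics/side0.png")[:,:,::-1].astype(int)
E
```

```text
t69.25 rack xyz [ 98.    1.  145.5] yaw err(y_tool) -0.06 tilt [ 0.0016 -0.0001] gap mm 0.2 F [-1.2  0.4 -0.7] gf 0.0
cap 1 ['226/231', '226/231', '222/227', '133/134', '83/132', '37/135', '37/135', '37/135'] tab r/g 215 220
cap 2 ['226/231', '225/230', '223/228', '74/146', '37/135', '36/135', '37/135', '37/135'] tab r/g 226 230
cap 3 ['226/231', '225/231', '224/229', '88/152', '38/135', '37/135', '37/135', '37/135'] tab r/g 211 216
cap 4 ['226/231', '226/231', '225/230', '52/136', '37/135', '37/136', '36/135', '37/135'] tab r/g 215 220
```

View pics/s10.png

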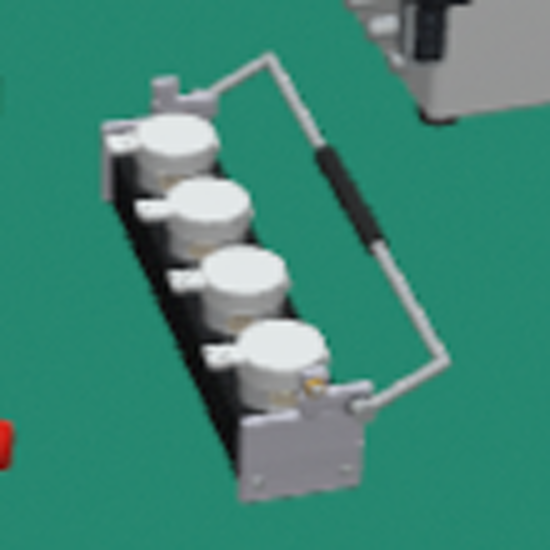

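The side crop shows all four caps lying flat, with the bail back and its sleeve at (350,197). A quick numeric check against the first picture, plus clearance behind the bail.

```bash
python3 - <<'E'
from h import *
a=cv2.imread("pics/side0.png").astype(int); b=snapshot("side")["image"][:,:,::-1].astype(int)
for y in (99,33,-33,-99):
    d=[]
    for x in (-36,-30,-20,-10,0): 
        u=proj(C["side"],w(x,y,60.5)).round().astype(int); d.append(int(np.abs(a-b)[u[1]-3:u[1]+4,u[0]-3:u[0]+4].max()))
    print(y,"max diff near cap/tab",d)
for uv in ((305,130),(265,138),(350,128),(325,130)): print(r(plane(C["top"],uv,.05)))
E
```

```text
99 max diff near cap/tab [4, 4, 4, 4, 3]
33 max diff near cap/tab [5, 16, 16, 3, 3]
-33 max diff near cap/tab [6, 8, 8, 6, 3]
-99 max diff near cap/tab [5, 8, 8, 3, 3]
[238.9  39.2  50. ]
[170.2 135.9  50. ]
[296.4 -79.   50. ]
[261.8 -14.4  50. ]
```

Request:
{"op": "move_arm", "data": {"commands": "0 -1 45 0 0 0 -1; 0 -1 82 0 0 0 -1; 0 -1 82 0 0 0 -1; 8 -1 82 0 0 0 -1; 16 -1 82 0 0 0 -1"}}

```text
t: 70.03
tcp_pos: [0.6769, 0.0782, 0.0658]
tool_rot: [0.146, 0.989, -0.0, 0.003]
force: [8.6, -3.6, 1.7]
finger_gap: -0.002
gripper_force: 4.2
```

Request:
{"op": "move_arm", "data": {"commands": "5.3 0 -6.8 0 0 0 -1; 10.7 0 -12.2 0 0 0 -1; 17 0 -16.6 0 0 0 -1; 24 0 -19.8 0 0 0 -1; 31.4 0 -21.8 0 0 0 -1"}}

```text
t: 70.65
tcp_pos: [0.6479, 0.0873, 0.0887]
tool_rot: [0.146, 0.989, 0.0, 0.004]
force: [2.2, -0.6, 2.3]
finger_gap: 0.002
gripper_force: 1.2
```

Request:
{"op": "move_arm", "data": {"commands": "7.6 0 -1.2 0 0 0 -1; 15.6 0 -3.7 0 0 0 -1; 23.6 0 -5.7 0 0 0 -1; 30.6 0 -6.7 0 0 0 -1; 39.6 0 -4.2 0 0 0 -1"}}

```text
t: 71.28
tcp_pos: [0.6067, 0.0993, 0.0894]
tool_rot: [0.146, 0.989, 0.0, 0.0]
force: [1.5, 0.1, 0.6]
finger_gap: 0.001
gripper_force: 0.3
```

```bash
cat >> h.py <<'E'
def bail():
    for nm in ("side","top"):
        im=snapshot(nm)["image"]; o=[]
        for a in range(0,140,10):
            t=np.radians(a+24.8); px=[]
            for y in (-38,-30,30,38):
                u=proj(C[nm],w(26-44*np.cos(t),y,50+44*np.sin(t))).round().astype(int); px.append(int(im[u[1],u[0]].max()))
            o.append((a,px))
        print(nm,o)
E
python3 - <<'E'
from h import *
st(); bail()
E
```

```text
t71.28 rack xyz [ 8.8 -1.  89.4] yaw err(y_tool) -0.06 tilt [0.0002 0.    ] gap mm 0.1 F [1.5 0.1 0.6] gf 0.3
side [(0, [231, 227, 231, 227]), (10, [226, 155, 223, 153]), (20, [36, 34, 33, 35]), (30, [39, 44, 48, 50]), (40, [135, 135, 110, 90]), (50, [136, 135, 48, 45]), (60, [136, 136, 51, 29]), (70, [136, 135, 102, 39]), (80, [136, 136, 135, 103]), (90, [136, 135, 135, 136]), (100, [135, 136, 135, 136]), (110, [136, 135, 136, 135]), (120, [135, 136, 136, 136]), (130, [136, 135, 136, 135])]
top [(0, [242, 133, 108, 106]), (10, [240, 228, 106, 106]), (20, [97, 52, 93, 102]), (30, [109, 69, 95, 95]), (40, [240, 222, 74, 73]), (50, [40, 45, 72, 72]), (60, [45, 79, 66, 71]), (70, [100, 81, 62, 75]), (80, [78, 100, 60, 69]), (90, [81, 127, 110, 66]), (100, [129, 128, 116, 112]), (110, [128, 127, 116, 112]), (120, [129, 128, 116, 113]), (130, [128, 129, 116, 114])]
```

Request:
{"op": "move_arm", "data": {"commands": "7 0 2 0 0 0 -1; 13 0 5 0 0 0 -1; 19 0 9 0 0 0 -1; 21 0 12 0 0 0 -1; 23 0 15 0 0 0 -1"}}

```text
t: 72.0
tcp_pos: [0.5846, 0.1058, 0.0741]
tool_rot: [0.146, 0.989, -0.0, -0.0]
force: [-2.1, -1.1, 15.7]
finger_gap: -0.0
gripper_force: 8.1
```

Request:
{"op": "move_arm", "data": {"commands": "0 0 2 0 0 0 -1; 0 0 4 0 0 0 -1; 0 0 5 0 0 0 -1; 0 0 6 0 0 0 -1; 0 0 6 0 0 0 -1"}}

```text
t: 72.62
tcp_pos: [0.5848, 0.1058, 0.0737]
tool_rot: [0.146, 0.989, -0.0, 0.0]
force: [-9.8, -0.7, 35.8]
finger_gap: 0.004
gripper_force: 17.4
```

```bash
python3 - <<'E'
from h import *
st()
E
```

```text
t72.62 rack xyz [-14.   -1.   73.7] yaw err(y_tool) -0.03 tilt [ 0.0008 -0.0004] gap mm 0.3 F [-9.8 -0.7 35.8] gf 17.4
```

Request:
{"op": "move_arm", "data": {"commands": "0 0 -20 0 0 0 -1; 0 0 -70 0 0 0 -1; 50 0 -120 0 0 0 -1; 110 0 -140 0 0 0 -1; 160 0 -140 0 0 0 -1"}}

```text
t: 73.25
tcp_pos: [0.4311, 0.1525, 0.2097]
tool_rot: [0.147, 0.989, 0.001, 0.001]
force: [-0.1, 0.7, -0.1]
finger_gap: 0.001
gripper_force: 0.0
```

```bash
python3 - <<'E'
from h import *
st(); im=snapshot("side")["image"][:,:,::-1]
cv2.imwrite("pics/s11.png",crop(im,285,155,110,110,5))
E
```

```text
t73.25 rack xyz [-174.7   -0.7  209.7] yaw err(y_tool) -0.11 tilt [0.003  0.0007] gap mm 0.1 F [-0.1  0.7 -0.1] gf 0.0
```

View pics/s11.png

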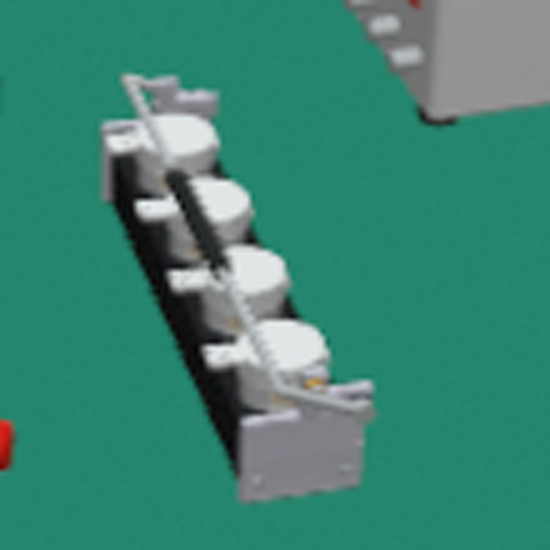

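The bail is forward over the caps, with its sleeve at about (198,220) in the crop. I'll compare that with where a latched bail should project before handing in.

```bash
python3 - <<'E'
from h import *
for b in (0,.1,.24):
    t=b+np.radians(24.8); print(b,[((proj(C["side"],w(26-44*np.cos(t),y,50+44*np.sin(t)))-[285,155]+.5)*5-.5).round() for y in (45,0,-45)])
E
```

```text
0 [array([177., 179.]), array([199., 225.]), array([223., 274.])]
0.1 [array([181., 171.]), array([203., 218.]), array([227., 267.])]
0.24 [array([187., 162.]), array([210., 209.]), array([234., 257.])]
```

```bash
python3 -c "
from station import ticket
print(ticket.sign_off())"
```

```text
the job is handed in; nothing more can be done
None
```

The job is handed in: each of the four attenuators is in its own vial, all four caps are snapped shut and the bail is latched, as checked in the camera images; sign-off returned no verdict.

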